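# Stand a cover plate in the plate dryer and set its dial

### The arm

A 6-joint arm with a two-finger parallel gripper is mounted at the origin on the work surface. World frame = base frame: x ahead of the robot, y to its left, z up, the work surface at z = 0. Lengths are in m, angles in rad, forces in N, time in s.
With the tool pointing down it reaches from about 0.425 to 0.95 m from the base axis. Payload 3.5 kg.
Tool frame: the origin (TCP) lies midway between the tips of the shut fingers; the grasp point (between the pads) lies 19 mm behind it; z points along the fingers, y is the line along which they close (so a half turn about z gives the same grasp; the last joint's range is limited). The gripper opens to 85 mm and grips with 20 to 120 N. Pads are 22 mm wide; open, the fingers measure 114 mm over their backs; the gripper's body (76 mm by 85 mm) begins 54 mm behind the grasp point. The pads swing forward as they close: fully open they stand 13 mm farther back than shut.
Start: joints at [-1.349, 0.286, 1.577, -0, 1.279, -0.15], TCP at [0.245, -0.629, 0.192] pointing down, gripper open.
Joint ranges: [-2.77, 2.77], [-0.9, 2.22], [0.21, 2.48], [-1.53, 4.67], [0.24, 2.81], [-2.84, 2.84]. Speed limits (rad/s): [2.79, 2.79, 3.14, 3.14, 3.14, 3.14].

### API

Orientations are given as a unit quaternion [x, y, z, w].
In Python, from plant import ctrl gives the robot as it stands.
- The arm moves only by the tool move_arm, never from a script. Its argument "plan" is a list of rows, each an object of numbers: "x", "y", "z": the shift along the tool's x, y, z in m; "yaw": the turn about the tool's z in rad; "fingers": the closure, from 0 (fully open) to 1 (shut). In form: [{"x": .., "y": .., "z": .., "yaw": .., "fingers": ..}, ...]. A call has 1 to 5 rows; each row is the pose to reach, as a shift and turn from the pose commanded when the call began, along the tool's axes at that moment; what a row does not reach only later rows make up. A row lasts 1/10 s, in which the tool goes at most 50 mm and 8.59 degrees, less where a joint would pass 70% of its speed; a pose out of reach is approached as far as the arm can. A call with a gripper value outside its range is refused whole. The fingers move at their own pace and stop on an object; "force" is the grip in N (left out, the last holds). Time passes only in rows, so rows that repeat a pose let the fingers close. It gives the time, the measured TCP pose, the force, the opening and the grip force at its end, in the units of the state.
- ctrl.get_state(): the state, without advancing time (a new reading comes with each control period).
- ctrl.read_camera(name): name is "scene" or "top" or "wrist"; returns the picture (384x512x3 uint8, red, green, blue); there is no depth.
- ctrl.camera_model(name): a dict with "intrinsics" (3x3 intrinsics, pixels), "cam_to_world" (4x4, takes a point from camera to world coordinates); the wrist camera has in their place "tool_from_camera" (4x4, takes a point from camera to tool coordinates, whose origin is the TCP and whose axes are the flange's). Camera axes: x right, y up, looking along -z (the intrinsics and any distortion apply to the point x, -y, -z); pixel columns grow to the right and rows downward; lengths in m; the calibration is good to about 2 mm. The wrist camera is an equidistant fisheye: a pixel r from the principal point sees the ray r / f radians off the axis. A picture is of the moment at which its call begins: read the wrist's pose just before it. camera_model takes no time and is no camera call.
- ctrl.sign_off(): hands the job in; it is judged then, once.
The state is a dict: "time": time; "qpos": joint angles; "dq": joint speeds; "joint_efforts": joint torques, N m; "eef_pos": TCP position; "tcp_rot": TCP orientation; "contact_force": force on the tool from outside, world axes, zero at the start; "wrist_torque": the same for the moment, N m; "opening": opening from 0.0 (shut) to 1.0 (fully open); "finger_force": force on a finger pad.
Only numpy, scipy, OpenCV 4.12 (cv2) and the standard library are available. Lean on these libraries where they do the work, as an engineer would, in place of code of your own. Each camera call takes 0.05 s, during which the arm holds its last target. There are 200 camera calls.

### The job

Stand the loose white cover plate that lies flat on the black block upright in the empty channel of the plate dryer, with the end that its window is nearer to at the top, lowered (not dropped) fully to the bottom of the channel; the sloping rest is there to change your grip. Let go of the plate, then turn the dryer's dial so that its pointer stands at the long mark. Leave the two plates already in the dryer, the film roll and the bottle where they are.

Things in the scene. Friction and masses are not known exactly. Their poses are not given: they have to be found in the camera images.
- plate: loose rigid white plastic cover plate, 120 x 60 x 8 mm, 0.07 to 0.14 kg, flat on the block at the start. Origin at its very middle; x along its 120 mm length towards the window end, y across its 60 mm width, z through its thickness. A 16 mm (x) by 34 mm (y) through window is centred at x = +12 mm: 40 mm of solid plate lie between it and the window end, 64 mm on its other side
- block: fixed black rubber block on which the plate lies at the start, 90 mm (x) by 40 mm (y) by 18 mm high; origin at the centre of its underside, z up. The plate overhangs it on all sides, by 5 mm or more along its long edges, so the fingers can go below its underside
- window_end (a point): middle of the plate's short edge at the window end, 60 mm from the plate's origin along its +x
- channel_free: the empty one of three equal black channels in a row, 40 mm apart, on the dryer (which place is empty varies): two facing upright U guides, 118 mm high, that take the plate's long edges. Origin at the bottom middle, on the dryer's top, where the plate's lower edge comes to rest; z up, x along the plate's width, y through its thickness. Neighbouring plates' faces are 36 mm or more away in y
- channel_mouth (a point): middle of the empty channel's mouth, 118 mm above its bottom. Inside it is 63 mm from back to back (x) with grooves 10.5 mm wide (y), 50 mm open between the groove cheeks; outside 78 x 24 mm. The top 14 mm flare out 4 mm a side (y) and 3.5 mm (x). The seated plate's top is 2 mm above the guides, so there it can be held only by its faces, between the guides
- plate_b: white plate like the loose one, already standing in one of the other channels; origin at the middle of its lower edge, z up, top at 120 mm. Leave alone
- plate_c: the second plate already standing in the dryer, same as plate_b. Leave alone
- dryer: grey fixed plate dryer base, 130 mm (x) by 270 mm (y) by 30 mm high; origin at the centre of its underside, z up. The three channels stand on its top at x = 0, y = -25, -65 and -105 mm; the dial's axis is at x = 0, y = +75 mm
- dial (a joint): dial angle in rad, 0 to 3.0, growing clockwise seen from above; starts at 0.1 to 0.9. At angle q the white pointer line on the grip bar points to (-cos q, sin q) in the dryer's x, y. The long mark is at 1.60; short marks every 0.4 from 0 to 2.8. Light friction (0.04 N m); it stays where it is left
- dial_grip (a point): on the dial's vertical axis, 7 mm below the top of its grip bar: the height to grip. Black dial: upright grip bar 46 mm long, 14 mm thick, 30 mm tall, on a 48 mm disc, bar top 44 mm above the dryer's top; the white pointer line is on one half of the bar. The point turns with the dial: its x lies along the bar, away from the pointer
- dial_mark (a point): near the outer end of the long black mark on the dryer's top face, 56 mm from the dial's axis; this mark is 23 mm long, the others 7 mm
- rest: fixed aluminium sloping rest, foot 100 mm (x) by 56 mm (y); origin at the centre of its foot, z up. A board 50 mm wide, 75 mm long, slopes up at 45 degrees towards +x, from x = -35, z = 18 mm to x = 18, z = 71 mm (its upper face), with a 9 mm lip across its lower end. Open beyond and behind its upper end
- rest_seat (a point): where the plate's middle lies when it rests lengthways on the slope against the lip (x = 4.6, z = 63.3 mm in the rest's frame). Laid there it slides down to the lip and stops; its upper 45 mm then stand out beyond the board, free on both faces
- film_roll: white film roll standing upright, 72 mm across, 110 mm high, 0.4 kg; origin at the centre of its underside. Leave alone
- bottle: small closed bottle standing upright, 52 mm across, 120 mm high, 0.25 kg; origin at the centre of its underside. Leave alone

How it is judged:
On the way, in this order (a step that is already met when the one before it is completed fails the run):
1. the plate stands upright at the bottom of the empty channel, window end up, let go (x of plate in the frame of channel_free between -0.004 and 0.004 m and y of plate in the frame of channel_free between -0.003 and 0.003 m and z of plate in the frame of channel_free between 0.056 and 0.063 m and angle between the x axis of plate and the z axis of channel_free, either way round below 0.06 rad and z of window_end in the frame of channel_free above 0.1 m and contact force between the fingers and plate below 0.1 N), for 0.2 s.
2. then the dial's pointer stands at the long mark (value of joint dial between 1.48 and 1.72 rad), for 0.2 s.
At the end, for the whole second after the job is handed in: The plate rests, released, in the channel that was empty: within 4 mm of its middle along x and 3 mm along y, its middle 56 to 63 mm above the channel's floor, its length within 0.06 rad of the channel's upright axis, window end up; and the dial stands still at 1.60 +- 0.12 rad (all of step 1 and all of step 2 and linear speed of plate below 0.02 m/s and velocity of joint dial between -0.05 and 0.05 rad/s); the robot touches nothing.
It fails at once if a plate already in the dryer is moved more than 15 mm (distance of any of plate_b, plate_c from where it was at the start of the episode above 0.015 m).
It fails at once if the film roll or the bottle is moved more than 20 mm (distance of any of film_roll, bottle from where it was at the start of the episode above 0.02 m).
It fails at once if the plate is dropped down the channel (falls there faster than 0.7 m/s with no finger on it) (linear speed of plate above 0.7 m/s and horizontal distance between plate and channel_free below 0.03 m and contact force between the fingers and plate below 0.1 N).
It also fails if it takes over 72 s, if anything falls off the work surface, if the arm or the gripper's body presses on something with over 40 N, if the wrist force passes 120 N, or if a joint passes its speed limit or range.

## Working session

There is one attempt and no reset: what is moved stays moved. The work goes in short steps, Python scripts to look and compute and a tool call to move; the robot and the scene stay as the last step left them, time stands still between calls to the robot, and variables do not carry over. Pictures are saved under pics/ and viewed, at most 10 in all, crops included, and the job is handed in when it is done.

Besides the shell and the picture viewer there is one more tool, called after "Request:" as name(argument=value, ...), one argument or row to a line, values as JSON. move_arm: Moves the arm, as the interface text tells. Its arguments: {"type":"object","properties":{"plan":{"type":"array"},"force":{"type":"number"}},"required":["plan"]}

```bash
mkdir -p pics
cat > h.py <<'E'
import numpy as np, cv2
from plant import ctrl
from scipy.spatial.transform import Rotation as R
def cam(n):
    m=ctrl.camera_model(n); K=np.array(m["intrinsics"])
    if n=="wrist":
        s=ctrl.get_state(); T=np.eye(4); T[:3,:3]=R.from_quat(s["tcp_rot"]).as_matrix(); T[:3,3]=s["eef_pos"]
        return K,T@np.array(m["tool_from_camera"]),True
    return K,np.array(m["cam_to_world"]),False
def ray(c,u,v):
    K,T,f=c; a=(u-K[0,2])/K[0,0]; b=(v-K[1,2])/K[1,1]
    if f:
        r=np.hypot(a,b)+1e-12; d=np.array([a/r*np.sin(r),-b/r*np.sin(r),-np.cos(r)])
    else: d=np.array([a,-b,-1.])
    return T[:3,3],T[:3,:3]@d
def onz(c,u,v,z):
    o,d=ray(c,u,v); return o+d*(z-o[2])/d[2]
def proj(c,p):
    K,T,f=c; q=T[:3,:3].T@(np.asarray(p)-T[:3,3]); x,y,z=q[0],-q[1],-q[2]
    if f:
        h=np.hypot(x,y)+1e-12; r=np.arctan2(h,z); x,y=x/h*r,y/h*r
    else: x,y=x/z,y/z
    return np.array([K[0,0]*x+K[0,2],K[1,1]*y+K[1,2]])
def tri(rays):
    A=np.zeros((3,3));b=np.zeros(3)
    for o,d in rays:
        P=np.eye(3)-np.outer(d,d)/(d@d);A+=P;b+=P@o
    return np.linalg.solve(A,b)
def tool(): 
    s=ctrl.get_state(); return np.array(s["eef_pos"]),R.from_quat(s["tcp_rot"]).as_matrix()
def go(p,ang=None):
    "shift in tool axes to world p, yaw so that tool y-axis lies along world angle ang"
    q,M=tool(); d=M.T@(np.asarray(p)-q); y=0
    if ang is not None:
        w=M.T@np.array([np.cos(ang),np.sin(ang),0]); y=-np.arctan2(w[0],w[1]); y=(y+np.pi/2)%np.pi-np.pi/2
    return np.round(d,4),round(y,4)
def shot(n,name):
    c=cam(n); im=ctrl.read_camera(n)[:,:,::-1].copy(); cv2.imwrite(f"pics/{name}.png",im); return c,im
E
python3 - <<'E'
from h import *
a=[shot(n,n+"0") for n in("scene","top","wrist")]
for c,i in a: print(c[0].round(1).tolist(),c[1].round(3).tolist())
cv2.imwrite("pics/st.png",np.hstack([a[0][1],a[2][1]])[:, :])
cv2.imwrite("pics/top_b.png",cv2.resize(a[1][1],(800,600)))
s=ctrl.get_state();print(s)
E
```

```text
[[356.7, 0.0, 258.2], [0.0, 356.7, 194.4], [0.0, 0.0, 1.0]] [[0.403, -0.549, 0.732, 1.195], [0.915, 0.222, -0.337, -0.25], [0.023, 0.806, 0.592, 0.595], [0.0, 0.0, 0.0, 1.0]]
[[372.4, 0.0, 253.9], [0.0, 372.4, 189.5], [0.0, 0.0, 1.0]] [[-0.029, 0.994, -0.109, 0.524], [-0.999, -0.026, 0.029, 0.013], [0.026, 0.11, 0.994, 0.906], [0.0, 0.0, 0.0, 1.0]]
[[297.3, 0.0, 257.8], [0.0, 297.3, 196.4], [0.0, 0.0, 1.0]] [[0.362, 0.881, 0.304, 0.324], [-0.932, 0.343, 0.116, -0.599], [-0.002, -0.325, 0.946, 0.371], [0.0, 0.0, 0.0, 1.0]]
{'time': 0.15, 'qpos': array([-1.34899216e+00,  2.87030367e-01,  1.57786401e+00, -3.36257110e-05,
        1.27863444e+00, -1.50003960e-01]), 'dq': array([ 0.00064561, -0.00240018, -0.00386651,  0.00185811, -0.00179623,
       -0.00092546]), 'joint_efforts': array([ 3.77356173e-04, -4.06600857e+01, -2.93144721e+01, -2.00810632e-04,
        3.91221227e-03,  4.12924265e-06]), 'eef_pos': array([ 0.2451094 , -0.62827433,  0.19090694]), 'tcp_rot': array([ 9.82768191e-01,  1.84839785e-01, -5.08320592e-05, -9.66879392e-04]), 'contact_force': array([ 0.38392158, -0.58852867,  0.32369449]), 'wrist_torque': array([0.0210762 , 0.00906536, 0.02806207]), 'finger_force': 0.0, 'opening': 0.9990440658912981}
```

View pics/top_b.png

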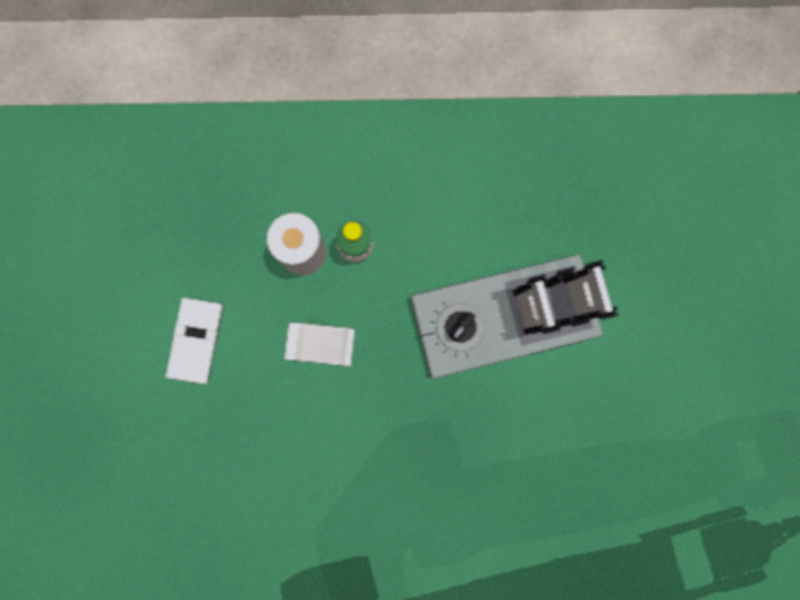

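View pics/scene0.png

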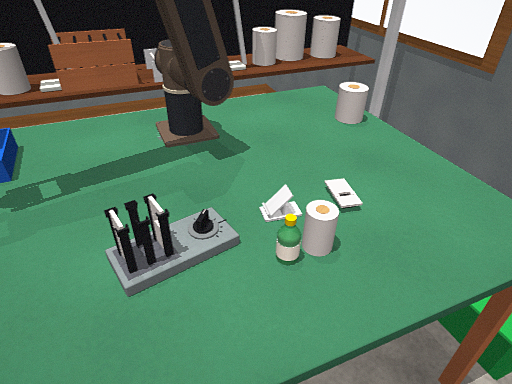

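Run:
```python
from h import *
im=cv2.imread("pics/top0.png"); c=cam("top"); hsv=cv2.cvtColor(im,cv2.COLOR_BGR2HSV)
m=((hsv[...,1]<70)&(hsv[...,2]>90)).astype(np.uint8)
m[:75]=0
n,l,st,ce=cv2.connectedComponentsWithStats(m)
for k in range(1,n):
    if st[k,4]<150: continue
    cs,_=cv2.findContours((l==k).astype(np.uint8),0,2); r=cv2.minAreaRect(cs[0]); b=cv2.boxPoints(r)
    z=.026 if r[0][0]<160 else .03 if r[0][0]>250 else 0.02
    w=np.array([onz(c,*p,z)[:2] for p in b])
    print(st[k].tolist(),r,w.round(4).tolist(),w.mean(0).round(4))
crop=lambda i,a,b,x,y,s: cv2.resize(i[a:b,x:y],None,fx=s,fy=s,interpolation=cv2.INTER_CUBIC)
s0=cv2.imread("pics/scene0.png")
A=crop(s0,165,265,250,380,4)[:, :]; B=crop(im,190,250,100,240,3.7)
C=crop(im,160,245,260,400,3.7)
W=520
out=np.zeros((600,800,3),np.uint8); A=cv2.resize(A,(390,300));out[:300,:390]=A; D=crop(s0,185,285,95,245,2.7)[:300,:410]; out[:D.shape[0],390:390+D.shape[1]]=D
B=cv2.resize(B,(390,167)); out[300:467,:390]=B; C=cv2.resize(C,(410,249)); out[300:549,390:]=C
cv2.imwrite("pics/crops.png",out)
```

```text
[170, 136, 39, 40, 1046] ((190.25001525878906, 155.25001525878906), (41.719295501708984, 33.941123962402344), 45.0) [[0.7172, 0.2018], [0.7751, 0.1438], [0.7007, 0.0737], [0.6438, 0.1319]] [0.7092 0.1378]
[263, 163, 123, 79, 4093] ((324.058837890625, 201.73529052734375), (55.29811477661133, 113.26412963867188), 75.96376037597656) [[0.6224, -0.033], [0.682, -0.2999], [0.5523, -0.3237], [0.4956, -0.0604]] [ 0.588  -0.1792]
[364, 170, 29, 31, 536] ((376.850341796875, 187.43682861328125), (30.363994598388672, 24.00003433227539), 73.0724868774414) [[0.6457, -0.2701], [0.6612, -0.3268], [0.5907, -0.3433], [0.5755, -0.287]] [ 0.6183 -0.3068]
[332, 180, 24, 30, 483] ((343.35296630859375, 195.4117889404297), (30.074417114257812, 20.858062744140625), 75.96376037597656) [[0.6309, -0.1937], [0.6418, -0.243], [0.5716, -0.2564], [0.5609, -0.2075]] [ 0.6013 -0.2252]
[106, 190, 37, 56, 1434] ((123.76923370361328, 217.6538543701172), (28.044607162475586, 53.93193817138672), 11.309932708740234) [[0.5095, 0.3364], [0.6323, 0.3136], [0.6176, 0.2492], [0.4949, 0.2731]] [0.5636 0.2931]
[182, 206, 46, 29, 1092] ((204.15765380859375, 219.6954803466797), (43.785118103027344, 25.0707950592041), 6.115502834320068) [[0.531, 0.1612], [0.5896, 0.1545], [0.5757, 0.0516], [0.5171, 0.0592]] [0.5533 0.1066]
```

View pics/crops.png

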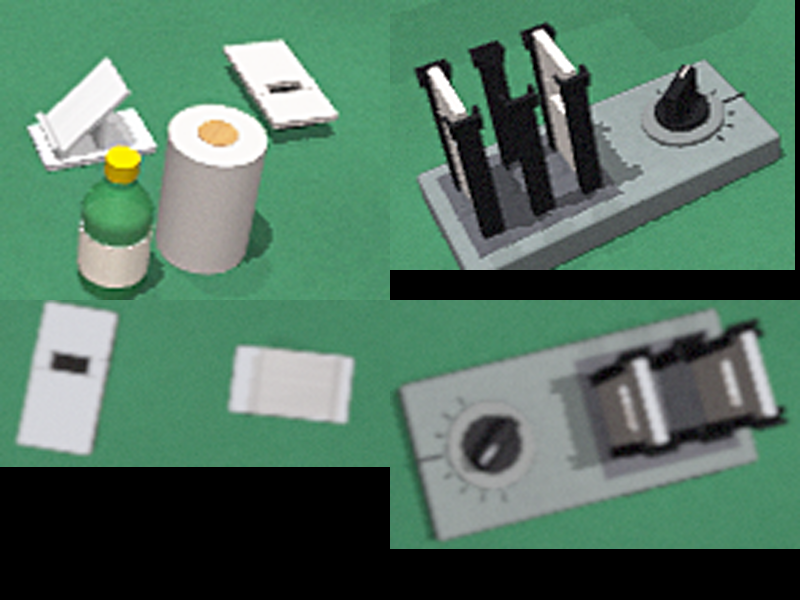

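Run:
```python
from h import *
print(go([.5636,.2931,.2],np.radians(79.5)))
```

```text
(array([ 0.6315, -0.7427, -0.0075]), np.float64(0.5551))
```

Request:
move_arm(
  plan=[
    {"x": 0.032, "y": -0.037, "z": -0.01},
    {"x": 0.063, "y": -0.074, "z": -0.02},
    {"x": 0.095, "y": -0.111, "z": -0.02},
    {"x": 0.126, "y": -0.148, "z": -0.02},
    {"x": 0.158, "y": -0.186, "z": -0.02},
  ],
)

```text
validation failed for argument at $.pl...
```

Request:
move_arm(
  plan=[
    {"x": 0.032, "y": -0.037},
    {"x": 0.063, "y": -0.074},
    {"x": 0.095, "y": -0.111},
    {"x": 0.126, "y": -0.148},
    {"x": 0.158, "y": -0.186},
  ],
)

```text
validation failed for argument at $.pl...
```

Request:
move_arm(
  plan=[
    {"x": 0.032, "y": -0.037},
    {"x": 0.063, "y": -0.074},
    {"x": 0.095, "y": -0.111},
    {"x": 0.126, "y": -0.148},
    {"x": 0.158, "y": -0.186},
  ],
)

```text
validation failed for argument at $.pl...
```

Request:
move_arm(
  plan=[
    {"x": 0.032, "y": -0.037, "z": 0.003, "yaw": 0.14},
    {"x": 0.063, "y": -0.074, "z": 0.006, "yaw": 0.28},
    {"x": 0.095, "y": -0.111, "z": 0.009, "yaw": 0.42},
    {"x": 0.126, "y": -0.148, "z": 0.012, "yaw": 0.555},
    {"x": 0.158, "y": -0.186, "z": 0.012, "yaw": 0.555},
  ],
)

```text
validation failed for argument at $.pl...
```

Run:
```python
from h import *
s=ctrl.get_state();print(s["time"],s["eef_pos"],s["qpos"])
c,im=shot("wrist","w1")
hsv=cv2.cvtColor(im,cv2.COLOR_BGR2HSV)
m=((hsv[...,1]<50)&(hsv[...,2]>140)).astype(np.uint8)
n,l,st,ce=cv2.connectedComponentsWithStats(m)
for k in range(1,n):
    if st[k,4]>300: print(st[k].tolist(),ce[k].round(1), onz(c,*ce[k],.026)[:2].round(4))
```

```text
0.15 [ 0.2451094  -0.62827433  0.19090694] [-1.34899216e+00  2.87030367e-01  1.57786401e+00 -3.36257110e-05
  1.27863444e+00 -1.50003960e-01]
[429, 13, 44, 37, 1013] [451.5  30.4] [ 0.5199 -0.795 ]
[376, 44, 85, 93, 4411] [416.7  92.3] [ 0.4131 -0.7769]
[298, 209, 69, 94, 2340] [330.4 254. ] [ 0.171  -0.7639]
[261, 288, 66, 58, 2218] [298.3 317.3] [ 0.0517 -0.7709]
[0, 299, 55, 64, 1920] [ 23.3 332.3] [-0.2794 -0.2679]
[102, 358, 46, 26, 779] [122.8 373.9] [-0.2472 -0.523 ]
```

View pics/w1.png

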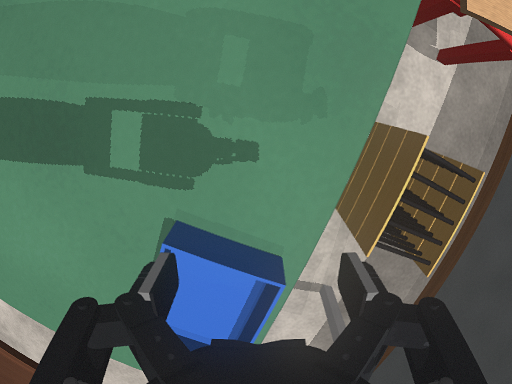

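The rows were refused for missing keys, so the arm has not moved. The picture shows the start area: blue bin at about (225,285), with the fingers at the bottom. I'll resend with every key filled in.

Request:
move_arm(
  plan=[
    {"x": 0.032, "y": -0.037, "z": -0.01, "yaw": 0, "fingers": 0},
    {"x": 0.063, "y": -0.074, "z": -0.02, "yaw": 0, "fingers": 0},
    {"x": 0.095, "y": -0.111, "z": -0.02, "yaw": 0, "fingers": 0},
    {"x": 0.126, "y": -0.148, "z": -0.02, "yaw": 0, "fingers": 0},
    {"x": 0.158, "y": -0.186, "z": -0.02, "yaw": 0, "fingers": 0},
  ],
)

```text
time: 0.7
eef_pos: [0.3251, -0.3963, 0.2119]
tcp_rot: [0.983, 0.185, 0.0, 0.0]
contact_force: [0.7, 0.4, 0.4]
opening: 1.002
finger_force: 0.0
```

Request:
move_arm(
  plan=[
    {"x": 0.032, "y": -0.037, "z": 0, "yaw": 0, "fingers": 0},
    {"x": 0.063, "y": -0.074, "z": 0, "yaw": 0, "fingers": 0},
    {"x": 0.095, "y": -0.111, "z": 0, "yaw": 0, "fingers": 0},
    {"x": 0.126, "y": -0.148, "z": 0, "yaw": 0, "fingers": 0},
    {"x": 0.158, "y": -0.186, "z": 0, "yaw": 0, "fingers": 0},
  ],
)

```text
time: 1.2
eef_pos: [0.4046, -0.1656, 0.2121]
tcp_rot: [0.983, 0.185, 0.0, 0.0]
contact_force: [0.9, -0.2, -0.1]
opening: 1.0
finger_force: 0.0
```

Request:
move_arm(
  plan=[
    {"x": 0.032, "y": -0.037, "z": 0, "yaw": 0, "fingers": 0},
    {"x": 0.063, "y": -0.074, "z": 0, "yaw": 0, "fingers": 0},
    {"x": 0.095, "y": -0.111, "z": 0, "yaw": 0, "fingers": 0},
    {"x": 0.126, "y": -0.148, "z": 0, "yaw": 0, "fingers": 0},
    {"x": 0.158, "y": -0.186, "z": 0, "yaw": 0, "fingers": 0},
  ],
)

```text
time: 1.7
eef_pos: [0.4843, 0.0653, 0.2122]
tcp_rot: [0.983, 0.185, 0.0, 0.0]
contact_force: [0.6, -1.3, -0.8]
opening: 0.997
finger_force: 0.0
```

Request:
move_arm(
  plan=[
    {"x": 0.032, "y": -0.037, "z": 0.003, "yaw": 0.14, "fingers": 0},
    {"x": 0.063, "y": -0.074, "z": 0.006, "yaw": 0.28, "fingers": 0},
    {"x": 0.095, "y": -0.111, "z": 0.009, "yaw": 0.42, "fingers": 0},
    {"x": 0.126, "y": -0.148, "z": 0.012, "yaw": 0.555, "fingers": 0},
    {"x": 0.158, "y": -0.186, "z": 0.012, "yaw": 0.555, "fingers": 0},
  ],
)

```text
time: 2.2
eef_pos: [0.5619, 0.2906, 0.1993]
tcp_rot: [0.996, -0.093, -0.0, 0.0]
contact_force: [0.8, -1.1, 0.7]
opening: 0.995
finger_force: 0.0
```

Run:
```python
from h import *
s=ctrl.get_state();print(s["time"],s["eef_pos"],s["qpos"])
c,im=shot("wrist","w2")
hsv=cv2.cvtColor(im,cv2.COLOR_BGR2HSV)
m=((hsv[...,1]<50)&(hsv[...,2]>140)).astype(np.uint8)
n,l,st,ce=cv2.connectedComponentsWithStats(m)
for k in range(1,n):
    if st[k,4]>300: print(st[k].tolist(),ce[k].round(1), onz(c,*ce[k],.026)[:2].round(4))
```

```text
2.2 [0.56194111 0.29062653 0.19926522] [ 3.17212352e-01  1.89698982e-01  1.67855195e+00 -1.93662475e-04
  1.27437378e+00  2.07352113e+00]
[361, 0, 65, 62, 2610] [392.7  29.2] [0.7095 0.0913]
[230, 118, 51, 94, 4219] [255.  164.6] [0.5656 0.2924]
[357, 127, 68, 52, 2531] [389.8 148.6] [0.557 0.118]
```

View pics/w2.png

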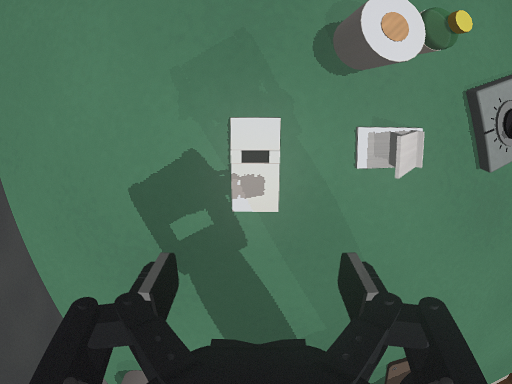

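The wrist view shows the plate at about (255,165), window up, with a shadow on its lower part. The rest is at (390,148), with its board rising towards the plate (image left). Next I'll measure both.

Run:
```python
from h import *
im=cv2.imread("pics/w2.png"); c=cam("wrist"); hsv=cv2.cvtColor(im,cv2.COLOR_BGR2HSV)
m=((hsv[...,1]<60)&(hsv[...,2]>100)).astype(np.uint8)
n,l,st,ce=cv2.connectedComponentsWithStats(m)
def deg(a): return np.degrees(np.arctan2(a[1],a[0]))
for (u,v,z) in ((255,130,.026),(390,148,.012)):
    k=l[v,u] or l[130,370]; cs,_=cv2.findContours((l==k).astype(np.uint8),0,2)
    P=np.array([onz(c,*p[0],z)[:2] for p in cs[0]])
    r=cv2.minAreaRect((P*1000).astype(np.float32)); b=cv2.boxPoints(r)
    print(st[k].tolist(),np.round(r[0],1),np.round(r[1],1),round(r[2],1),b.round(1).tolist())
k=(hsv[...,2]<70)[140:175,235:277]; ys,xs=np.nonzero(k); print("win",onz(c,xs.mean()+235,ys.mean()+140,.026).round(4))
```

```text
[230, 117, 51, 95, 4388] [565.8 300. ] [ 60.8 118.8] 79.5 [[501.79998779296875, 280.8999938964844], [618.5999755859375, 259.20001220703125], [629.7000122070312, 319.0], [512.9000244140625, 340.70001220703125]]
[357, 127, 68, 52, 2646] [549.9 117.5] [101.2  70.8] 83.4 [[508.8999938964844, 71.19999694824219], [579.2999877929688, 63.099998474121094], [590.9000244140625, 163.6999969482422], [520.5, 171.8000030517578]]
win [0.5775 0.2976 0.026 ]
```

```bash
cat >> h.py <<'E'
def rect(c,mask,z):
    cs,_=cv2.findContours(mask.astype(np.uint8),0,2); P=np.array([onz(c,*p[0],z)[:2] for p in max(cs,key=len)])
    r=cv2.minAreaRect((P*1000).astype(np.float32)); return r,cv2.boxPoints(r)
E
python3 - <<'E'
from h import *
ctrl.read_camera("top")
print(tool()[0])
c,im=shot("wrist","w3"); print(tool()[0]); hsv=cv2.cvtColor(im,cv2.COLOR_BGR2HSV)
m=((hsv[...,1]<60)&(hsv[...,2]>100)).astype(np.uint8)
n,l,st,ce=cv2.connectedComponentsWithStats(m)
for k in range(1,n):
    if st[k,4]>1500:
        for z in (.012,.026): r,b=rect(c,l==k,z); print(st[k].tolist(),z,np.round(r[0],1),np.round(r[1],1),round(r[2],1))
print(go([.5636-.02*.983,.2931+.02*.182,.1],np.radians(79.5)))
E
```

```text
[0.56214398 0.29349721 0.19843604]
[0.56168699 0.29109181 0.19863553]
[365, 0, 79, 63, 2715] 0.012 [714.5  73.9] [ 92.1 106.8] 11.9
[365, 0, 79, 63, 2715] 0.026 [711.9  81.7] [ 88.6 102.7] 11.9
[480, 82, 32, 92, 1775] 0.012 [ 564.  -102.2] [134.4  80.9] 11.6
[480, 82, 32, 92, 1775] 0.026 [567.1 -87.7] [129.3  77.9] 11.6
[233, 116, 51, 96, 4382] 0.012 [561.3 293.5] [ 63.3 124.6] 79.6
[233, 116, 51, 96, 4382] 0.026 [564.5 292.8] [ 60.9 119.8] 79.6
[359, 127, 68, 53, 2635] 0.012 [547.4 109.6] [102.5  71.6] 82.3
[359, 127, 68, 53, 2635] 0.026 [551.1 116. ] [98.6 68.9] 82.3
(array([-0.0183, -0.0025,  0.0987]), np.float64(0.0039))
```

Request:
move_arm(
  plan=[
    {"x": -0.0195, "y": 0, "z": 0.04, "yaw": 0, "fingers": 0},
    {"x": -0.0195, "y": 0, "z": 0.09, "yaw": 0, "fingers": 0},
    {"x": -0.0195, "y": 0, "z": 0.14, "yaw": 0, "fingers": 0},
    {"x": -0.0195, "y": 0, "z": 0.18, "yaw": 0, "fingers": 0},
    {"x": -0.0195, "y": 0, "z": 0.197, "yaw": 0, "fingers": 0},
  ],
)

```text
time: 2.85
eef_pos: [0.5392, 0.2899, -0.0016]
tcp_rot: [0.996, -0.092, -0.004, 0.002]
contact_force: [-0.1, 0.8, 0.0]
opening: 0.998
finger_force: 0.0
```

Request:
move_arm(
  plan=[
    {"x": 0, "y": 0, "z": 0, "yaw": 0, "fingers": 0},
    {"x": 0, "y": 0, "z": 0, "yaw": 0, "fingers": 0.5},
    {"x": 0, "y": 0, "z": 0, "yaw": 0, "fingers": 0.5},
    {"x": 0, "y": 0, "z": 0, "yaw": 0, "fingers": 0.5},
    {"x": 0, "y": 0, "z": 0, "yaw": 0, "fingers": 0.5},
  ],
  force=25,
)

```text
time: 3.35
eef_pos: [0.5441, 0.2927, 0.005]
tcp_rot: [0.996, -0.091, 0.001, -0.001]
contact_force: [0.0, -0.1, -0.2]
opening: 0.503
finger_force: 0.0
```

Request:
move_arm(
  plan=[
    {"x": 0, "y": 0, "z": 0, "yaw": 0, "fingers": 0.6},
    {"x": 0, "y": 0, "z": 0, "yaw": 0, "fingers": 0.6},
  ],
  force=25,
)

```text
time: 3.55
eef_pos: [0.543, 0.2924, 0.0034]
tcp_rot: [0.996, -0.091, 0.0, -0.0]
contact_force: [0.3, -0.0, 0.3]
opening: 0.399
finger_force: 0.0
```

Run:
```python
from h import *
c,im=shot("wrist","w4"); c2,i2=shot("scene","s4")
print(tool()[0])
a=i2[130:240,250:400]
out=np.hstack([cv2.resize(im,(448,336)),cv2.resize(a,(350,257))[:, :] if 0 else cv2.resize(a,(350,336))]); cv2.imwrite("pics/v4.png",out)
```

```text
[0.54278579 0.29229124 0.00309805]
```

View pics/v4.png

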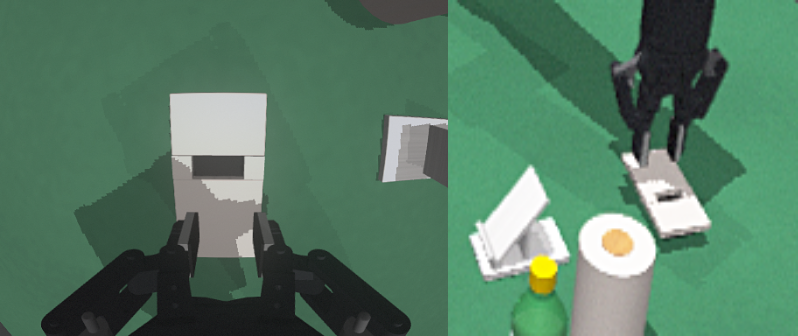

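Run:
```python
from h import *
c=cam("wrist"); p,M=tool(); m=ctrl.camera_model("wrist"); print(np.array(m["tool_from_camera"]).round(4).tolist())
for d in (0,-.019): print("tcp",proj(c,p+M@[0,0,d]), [proj(c,p+M@[0,s*.017,d]).round(0) for s in(-1,1)])
s=cam("scene"); print(proj(s,p),[proj(s,p+M@[0,a*.017,-.01]).round(0) for a in(-1,1)])
for a in (-.06,.06): print(proj(s,[.564+.983*a,.293-.182*a,.026]).round(0),proj(c,[.564+.983*a,.293-.182*a,.026]).round(0))
print(ctrl.get_state()["opening"])
```

```text
[[-0.001, 0.9455, 0.3256, 0.0842], [1.0, 0.001, 0.0001, 0.0009], [-0.0002, 0.3256, -0.9455, -0.1805], [0.0, 0.0, 0.0, 1.0]]
tcp [256.59113562 227.58189019] [array([231., 228.]), array([282., 227.])]
tcp [256.48154472 240.69551067] [array([229., 241.]), array([284., 241.])]
[335.72005344 193.80275631] [array([342., 190.]), array([331., 192.])]
[333. 179.] [250. 295.]
[351. 204.] [247. 104.]
0.3978043182092061
```

Run:
```python
from h import *
a=cv2.imread("pics/w4.png")[160:384,150:360]; b=cv2.imread("pics/s4.png")[150:215,300:380]
cv2.imwrite("pics/v5.png",np.hstack([cv2.resize(a,(400,427)),cv2.resize(b,(400,427),interpolation=cv2.INTER_CUBIC)]))
s=ctrl.get_state();print(s["qpos"].round(3),s["contact_force"],s["joint_efforts"].round(1))
```

```text
[0.33  0.377 1.839 0.    0.926 2.084] [-0.34857511 -0.97743254 -0.18722634] [  0.  -38.9 -24.1   0.   -0.   -0. ]
```

View pics/v5.png

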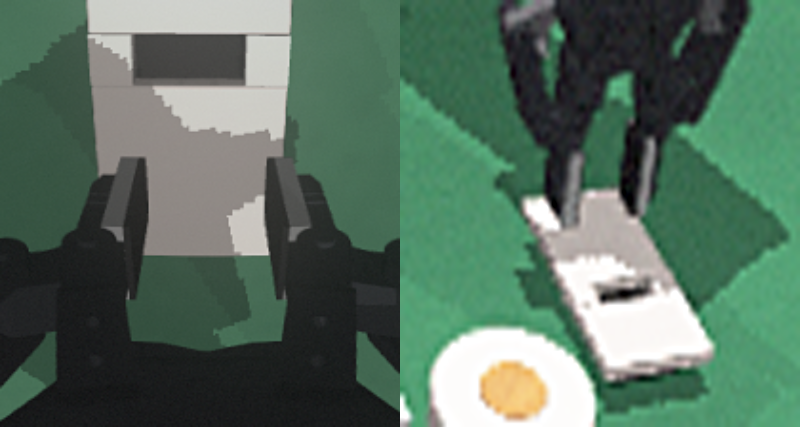

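The crop shows the fingertips standing on top of the plate at about (570,225), so the real tips sit about 20–25 mm behind the nominal TCP. I'll rise, open and go deeper.

Request:
move_arm(
  plan=[
    {"x": 0, "y": 0, "z": -0.02, "yaw": 0, "fingers": 0.6},
    {"x": 0, "y": 0, "z": -0.03, "yaw": 0, "fingers": 0},
    {"x": 0, "y": 0, "z": -0.03, "yaw": 0, "fingers": 0},
    {"x": 0, "y": 0, "z": -0.03, "yaw": 0, "fingers": 0},
    {"x": 0, "y": 0, "z": -0.03, "yaw": 0, "fingers": 0},
  ],
)

```text
time: 4.15
eef_pos: [0.5422, 0.2921, 0.0322]
tcp_rot: [0.996, -0.091, -0.001, 0.0]
contact_force: [0.4, -0.5, -0.1]
opening: 1.0
finger_force: 0.0
```

Request:
move_arm(
  plan=[
    {"x": 0, "y": 0, "z": 0, "yaw": 0, "fingers": 0},
    {"x": 0, "y": 0, "z": 0.02, "yaw": 0, "fingers": 0},
    {"x": 0, "y": 0, "z": 0.035, "yaw": 0, "fingers": 0},
    {"x": 0, "y": 0, "z": 0.045, "yaw": 0, "fingers": 0},
    {"x": 0, "y": 0, "z": 0.045, "yaw": 0, "fingers": 0},
  ],
)

```text
time: 4.65
eef_pos: [0.5408, 0.2915, -0.0146]
tcp_rot: [0.996, -0.092, -0.002, 0.001]
contact_force: [0.3, 0.4, -0.6]
opening: 0.998
finger_force: 0.0
```

Request:
move_arm(
  plan=[
    {"x": 0, "y": 0, "z": 0, "yaw": 0, "fingers": 0.5},
    {"x": 0, "y": 0, "z": 0, "yaw": 0, "fingers": 0.5},
    {"x": 0, "y": 0, "z": 0, "yaw": 0, "fingers": 0.5},
  ],
  force=25,
)

```text
time: 4.95
eef_pos: [0.5436, 0.2925, -0.011]
tcp_rot: [0.996, -0.091, 0.001, -0.0]
contact_force: [-0.1, 0.1, -1.1]
opening: 0.519
finger_force: 0.0
```

Request:
move_arm(
  plan=[
    {"x": 0, "y": 0, "z": 0.003, "yaw": 0, "fingers": 0.5},
    {"x": 0, "y": 0, "z": 0.006, "yaw": 0, "fingers": 0.5},
  ],
)

```text
time: 5.15
eef_pos: [0.5436, 0.2926, -0.0152]
tcp_rot: [0.996, -0.091, 0.0, 0.0]
contact_force: [-9.1, -3.5, 23.8]
opening: 0.503
finger_force: 12.3
```

Run:
```python
from h import *
c,im=shot("wrist","w6"); s=ctrl.get_state(); print(s["contact_force"],s["eef_pos"],s["opening"])
cv2.imwrite("pics/v6.png",cv2.resize(im[160:300,150:360],(800,533)))
```

```text
[-3.63515398 -2.48834137 12.40103142] [ 0.54356529  0.29254937 -0.01514743] 0.5003206018714054
```

View pics/v6.png

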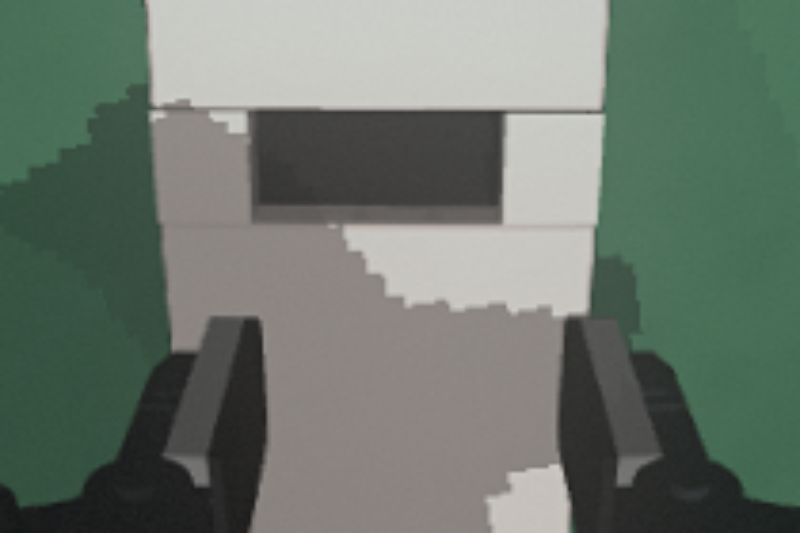

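Contact at TCP z ≈ −0.015 shows the tips are about 40 mm behind the reported TCP at half opening. I'll apply that from here on: rise, open and descend to TCP ≈ −0.034.

Request:
move_arm(
  plan=[
    {"x": 0, "y": 0, "z": -0.025, "yaw": 0, "fingers": 0.5},
    {"x": 0, "y": 0, "z": -0.025, "yaw": 0, "fingers": 0},
    {"x": 0, "y": 0, "z": -0.025, "yaw": 0, "fingers": 0},
    {"x": 0, "y": 0, "z": -0.025, "yaw": 0, "fingers": 0},
    {"x": 0, "y": 0, "z": -0.02, "yaw": 0, "fingers": 0},
  ],
)

```text
time: 5.7
eef_pos: [0.5426, 0.2922, 0.0014]
tcp_rot: [0.996, -0.092, -0.0, 0.0]
contact_force: [0.3, 0.4, 0.3]
opening: 1.004
finger_force: 0.0
```

Request:
move_arm(
  plan=[
    {"x": 0, "y": 0, "z": 0.02, "yaw": 0, "fingers": 0},
    {"x": 0, "y": 0, "z": 0.029, "yaw": 0, "fingers": 0},
    {"x": 0, "y": 0, "z": 0.036, "yaw": 0, "fingers": 0},
    {"x": 0, "y": 0, "z": 0.036, "yaw": 0, "fingers": 0},
  ],
)

```text
time: 6.1
eef_pos: [0.5415, 0.2918, -0.0357]
tcp_rot: [0.996, -0.091, -0.001, 0.001]
contact_force: [0.3, 0.1, -0.5]
opening: 0.999
finger_force: 0.0
```

Request:
move_arm(
  plan=[
    {"x": 0, "y": 0, "z": 0, "yaw": 0, "fingers": 0.5},
    {"x": 0, "y": 0, "z": 0, "yaw": 0, "fingers": 0.5},
    {"x": 0, "y": 0, "z": 0, "yaw": 0, "fingers": 0.5},
    {"x": 0, "y": 0, "z": 0, "yaw": 0, "fingers": 0.5},
  ],
  force=25,
)

```text
time: 6.5
eef_pos: [0.5439, 0.2927, -0.0327]
tcp_rot: [0.996, -0.091, 0.001, -0.001]
contact_force: [0.1, 0.1, 3.1]
opening: 0.693
finger_force: 27.9
```

Gripped at opening 0.69. Now I'll lift and carry the plate to the rest, turning it 93°.

Request:
move_arm(
  plan=[
    {"x": 0, "y": 0, "z": -0.02, "yaw": 0, "fingers": 0.5},
    {"x": 0, "y": 0, "z": -0.05, "yaw": 0, "fingers": 0.5},
    {"x": 0, "y": 0, "z": -0.09, "yaw": 0, "fingers": 0.5},
    {"x": 0, "y": 0, "z": -0.12, "yaw": 0, "fingers": 0.5},
  ],
)

```text
time: 6.9
eef_pos: [0.5429, 0.2922, 0.0879]
tcp_rot: [0.996, -0.091, 0.0, -0.0]
contact_force: [0.5, 0.2, -1.1]
opening: 0.696
finger_force: 27.6
```

Request:
move_arm(
  plan=[
    {"x": 0.009, "y": 0.037, "z": 0, "yaw": -0.14, "fingers": 0.5},
    {"x": 0.018, "y": 0.074, "z": 0, "yaw": -0.28, "fingers": 0.5},
    {"x": 0.026, "y": 0.111, "z": 0, "yaw": -0.42, "fingers": 0.5},
    {"x": 0.035, "y": 0.148, "z": 0, "yaw": -0.56, "fingers": 0.5},
    {"x": 0.0435, "y": 0.185, "z": 0, "yaw": -0.7, "fingers": 0.5},
  ],
)

```text
time: 7.4
eef_pos: [0.5512, 0.1009, 0.0857]
tcp_rot: [0.966, 0.258, -0.0, 0.0]
contact_force: [0.4, 0.7, -0.9]
opening: 0.694
finger_force: 27.5
```

Request:
move_arm(
  plan=[
    {"x": 0, "y": 0, "z": 0, "yaw": -0.14, "fingers": 0.5},
    {"x": 0, "y": 0, "z": 0, "yaw": -0.28, "fingers": 0.5},
    {"x": 0, "y": 0, "z": 0, "yaw": -0.42, "fingers": 0.5},
    {"x": 0, "y": 0, "z": 0, "yaw": -0.56, "fingers": 0.5},
    {"x": 0, "y": 0, "z": 0, "yaw": -0.7, "fingers": 0.5},
  ],
)

```text
time: 7.9
eef_pos: [0.5512, 0.1022, 0.0855]
tcp_rot: [0.819, 0.574, -0.001, -0.0]
contact_force: [0.1, -0.9, -1.2]
opening: 0.694
finger_force: 27.6
```

Request:
move_arm(
  plan=[
    {"x": 0, "y": 0, "z": 0, "yaw": -0.12, "fingers": 0.5},
    {"x": 0, "y": 0, "z": 0, "yaw": -0.222, "fingers": 0.5},
    {"x": 0, "y": 0, "z": 0, "yaw": -0.222, "fingers": 0.5},
    {"x": 0, "y": 0, "z": 0, "yaw": -0.222, "fingers": 0.5},
  ],
)

```text
time: 8.3
eef_pos: [0.5515, 0.1024, 0.0858]
tcp_rot: [0.753, 0.658, -0.0, -0.0]
contact_force: [0.3, -0.1, -1.3]
opening: 0.696
finger_force: 27.6
```

Run:
```python
from h import *
s=ctrl.get_state();p,M=tool();print(s["time"],p,np.degrees(np.arctan2(M[1,0],M[0,0])),s["qpos"].round(3),s["opening"],s["finger_force"])
c,im=shot("top","t7"); w,iw=shot("wrist","w7"); sc,isn=shot("scene","s7")
a=cv2.resize(im[180:260,160:280],(400,267)); b=cv2.resize(iw,(400,300)); d=cv2.resize(isn[140:260,230:390],(400,300))
out=np.zeros((600,800,3),np.uint8); out[:267,:400]=a; out[300:,:400]=b; out[:300,400:]=d; cv2.imwrite("pics/v7.png",out)
```

```text
8.3 [0.55149844 0.10236375 0.08575076] 82.31118763619193 [ 0.003  0.15   1.944 -0.     1.048  0.137] 0.6964973383821608 27.56917119026184
```

Request:
move_arm(
  plan=[
    {"x": 0, "y": 0.0015, "z": 0.03, "yaw": 0, "fingers": 0.5},
    {"x": 0, "y": 0.0015, "z": 0.055, "yaw": 0, "fingers": 0.5},
    {"x": 0, "y": 0.0015, "z": 0.063, "yaw": 0, "fingers": 0.5},
    {"x": 0, "y": 0.0015, "z": 0.066, "yaw": 0, "fingers": 0.5},
    {"x": 0, "y": 0.0015, "z": 0.069, "yaw": 0, "fingers": 0.5},
  ],
)

```text
time: 8.95
eef_pos: [0.5523, 0.1019, 0.0185]
tcp_rot: [0.752, 0.659, -0.002, -0.001]
contact_force: [-8.3, -1.8, 10.0]
opening: 0.696
finger_force: 28.6
```

Request:
move_arm(
  plan=[
    {"x": 0, "y": 0, "z": 0.003, "yaw": 0, "fingers": 0.5},
    {"x": 0, "y": 0, "z": 0.006, "yaw": 0, "fingers": 0.5},
  ],
  force=20,
)

```text
time: 9.15
eef_pos: [0.5525, 0.1017, 0.0136]
tcp_rot: [0.752, 0.659, -0.002, -0.001]
contact_force: [-9.1, -2.8, 10.3]
opening: 0.694
finger_force: 29.7
```

Run:
```python
from h import *
im=cv2.imread("pics/top0.png"); c=cam("top"); hsv=cv2.cvtColor(im,cv2.COLOR_BGR2HSV)
sub=im[195:245,170:240].max(axis=2).astype(int); s=hsv[195:245,170:240,1]
for v in (15,20,25,30): print(v+195,[int(x) for x in s[v,8:64:1]])
for u in (20,35,50): print(u+170,[int(x) for x in s[5:45,u]])
cs,isn=shot("scene","s8"); ct,it=shot("top","t8")
out=np.hstack([cv2.resize(isn[140:240,250:350],(400,400),interpolation=2),cv2.resize(it[170:270,160:260],(400,400),interpolation=2)]); cv2.imwrite("pics/v8.png",out)
for p in ([18,25,71],[18,-25,71],[-35,25,18],[50,28,8],[50,-28,8],[-50,28,8],[-50,-28,8]):
    w=np.array([.5536,.1077,0])+np.array([[.1305,-.9914,0],[.9914,.1305,0],[0,0,1]])@(np.array(p)/1000); print(p,proj(ct,w).round(1),proj(cs,w).round(1))
```

```text
210 [141, 123, 127, 119, 125, 89, 24, 6, 7, 7, 8, 7, 5, 3, 4, 3, 6, 4, 5, 5, 6, 5, 5, 7, 4, 6, 6, 6, 6, 2, 2, 5, 4, 5, 4, 3, 3, 4, 4, 4, 4, 6, 9, 14, 13, 18, 31, 35, 65, 111, 126, 121, 123, 123, 125, 114]
215 [122, 128, 116, 123, 118, 51, 8, 8, 8, 7, 7, 7, 4, 1, 5, 8, 6, 5, 6, 4, 2, 5, 4, 6, 6, 6, 4, 5, 6, 6, 6, 6, 4, 5, 5, 4, 5, 7, 5, 5, 6, 4, 7, 3, 3, 4, 6, 9, 28, 88, 119, 125, 122, 121, 125, 118]
220 [128, 121, 119, 119, 73, 15, 9, 6, 6, 6, 7, 5, 5, 4, 3, 6, 5, 5, 4, 5, 5, 5, 4, 6, 6, 6, 6, 5, 6, 6, 6, 4, 6, 6, 6, 4, 5, 5, 5, 6, 6, 5, 8, 4, 4, 6, 6, 10, 65, 123, 117, 119, 124, 121, 129, 119]
225 [116, 117, 129, 111, 44, 11, 7, 7, 7, 7, 2, 5, 4, 4, 6, 6, 4, 5, 4, 5, 4, 6, 5, 4, 6, 4, 8, 5, 6, 5, 5, 5, 5, 5, 5, 8, 4, 5, 6, 4, 4, 7, 5, 5, 5, 6, 8, 30, 86, 124, 124, 123, 124, 125, 119, 120]
190 [119, 121, 119, 121, 129, 132, 47, 9, 9, 6, 5, 4, 4, 4, 4, 4, 2, 4, 3, 3, 5, 3, 3, 4, 5, 4, 4, 5, 5, 5, 12, 86, 121, 126, 129, 122, 128, 119, 120, 122]
205 [124, 117, 128, 128, 128, 123, 131, 102, 24, 5, 6, 5, 6, 5, 5, 5, 5, 5, 5, 4, 5, 6, 6, 6, 6, 5, 6, 5, 8, 6, 4, 3, 34, 116, 120, 129, 117, 122, 119, 122]
220 [126, 120, 121, 119, 119, 122, 128, 124, 117, 54, 9, 5, 5, 4, 4, 7, 5, 7, 5, 5, 8, 5, 7, 4, 5, 5, 6, 4, 5, 6, 0, 3, 3, 10, 62, 126, 123, 124, 122, 120]
[18, 25, 71] [191.9 229.2] [284.  184.2]
[18, -25, 71] [194.5 206.9] [290.8 195.3]
[-35, 25, 18] [217.3 231.6] [263.8 203.5]
[50, 28, 8] [182.  229.2] [293.2 200.9]
[50, -28, 8] [184.9 205.9] [300.9 213.6]
[-50, 28, 8] [223.7 233.5] [258.  206.7]
[-50, -28, 8] [226.3 210.2] [264.2 219.9]
```

View pics/v8.png

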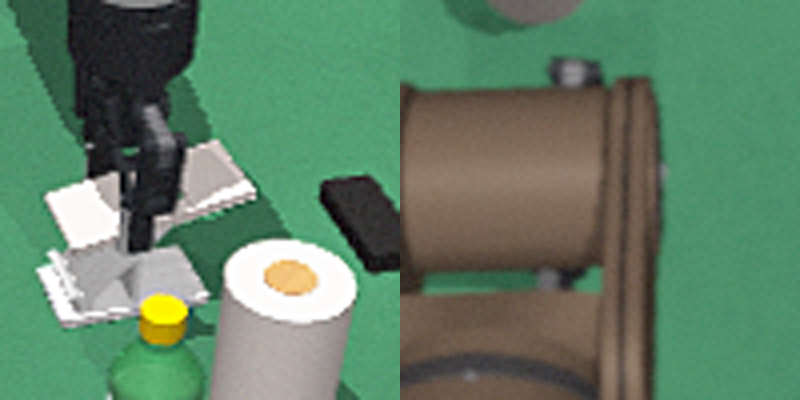

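The view shows the plate above the rest, starting to tilt on the board's upper edge. I'll keep lowering.

Request:
move_arm(
  plan=[
    {"x": 0, "y": -0.001, "z": 0.003, "yaw": 0, "fingers": 0.5},
    {"x": 0, "y": -0.001, "z": 0.006, "yaw": 0, "fingers": 0.5},
    {"x": 0, "y": -0.001, "z": 0.008, "yaw": 0, "fingers": 0.5},
    {"x": 0, "y": -0.001, "z": 0.01, "yaw": 0, "fingers": 0.5},
  ],
  force=20,
)

```text
time: 9.65
eef_pos: [0.5534, 0.1021, 0.0047]
tcp_rot: [0.752, 0.659, -0.0, 0.0]
contact_force: [-7.3, -2.1, 12.3]
opening: 0.696
finger_force: 32.7
```

Run:
```python
from h import *
s=ctrl.get_state(); print(s["wrist_torque"],s["finger_force"],s["contact_force"])
cs,isn=shot("scene","s9"); g=isn[165:225,245:330]
h=cv2.cvtColor(isn,cv2.COLOR_BGR2HSV); m=((h[...,1]<60)&(h[...,2]>120)).astype(np.uint8)
print("\n".join("".join("#" if m[v,u] else "." for u in range(250,325)) for v in range(170,224,2)))
```

```text
[-0.06170903  1.10116288  0.20259499] 32.68843710422516 [-7.31125325 -2.11367985 12.3177552 ]
.....................................##....................................
.....................................###..........####.....................
......................................###....##########....................
.......................................#......###########..................
........................................###....###########.................
...............................................############................
...............................................###############.............
..............................................################.............
.........................####....#...........################..............
.....................#########................###########..................
..................############...............#########.....................
...............###############..............######.........................
............##################..............###............................
.............#####
[... 345 characters left out ...]
################
...........###############.#####.###############........###########........
.........######################..################.......##########.........
..........#####################.###################.....##########.........
...........#########################################....#############......
............#########################.......########....###################
.............######################............##......####################
..............#####################....................####################
...............###########.............................####################
......................................................#####################
```

Request:
move_arm(
  plan=[
    {"x": 0, "y": 0, "z": 0.003, "yaw": 0, "fingers": 0.5},
    {"x": 0, "y": 0, "z": 0.005, "yaw": 0, "fingers": 0.5},
    {"x": 0, "y": 0, "z": 0.005, "yaw": 0, "fingers": 0.2},
    {"x": 0, "y": 0, "z": 0.005, "yaw": 0, "fingers": 0},
    {"x": 0, "y": 0, "z": 0.005, "yaw": 0, "fingers": 0},
  ],
)

```text
time: 10.2
eef_pos: [0.5532, 0.1024, -0.0032]
tcp_rot: [0.752, 0.659, 0.001, 0.001]
contact_force: [-0.2, -0.5, 0.5]
opening: 1.0
finger_force: 0.0
```

Request:
move_arm(
  plan=[
    {"x": 0, "y": 0, "z": 0, "yaw": 0, "fingers": 0},
    {"x": 0, "y": 0, "z": -0.03, "yaw": 0, "fingers": 0},
    {"x": 0, "y": 0, "z": -0.08, "yaw": 0, "fingers": 0},
    {"x": 0, "y": 0, "z": -0.13, "yaw": 0, "fingers": 0},
    {"x": 0, "y": 0, "z": -0.16, "yaw": 0, "fingers": 0},
  ],
)

```text
time: 10.7
eef_pos: [0.5543, 0.1025, 0.1606]
tcp_rot: [0.752, 0.659, 0.002, 0.002]
contact_force: [-0.0, -0.9, -0.4]
opening: 0.999
finger_force: 0.0
```

Run:
```python
from h import *
print(tool()[0])
cs,isn=shot("scene","s10"); w,iw=shot("wrist","w10"); print(tool()[0], ctrl.get_state()["qpos"].round(3))
o=np.array([.5530,.1077,0]);Rm=np.array([[.1305,-.9914,0],[.9914,.1305,0],[0,0,1]])
for n,c in(("s",cs),("w",w)):
  for p in ([47-2.8,30,105.7+2.8],[47-2.8,-30,105.7+2.8],[-37.8-2.8,30,20.9+2.8],[-37.8-2.8,-30,20.9+2.8]): print(n,proj(c,o+Rm@(np.array(p)/1000)).round(1))
a=cv2.resize(isn[140:240,240:360],(400,333),interpolation=2); b=cv2.resize(iw,(400,300))
out=np.zeros((333,800,3),np.uint8); out[:,:400]=a; out[:300,400:]=b; cv2.imwrite("pics/v10.png",out)
```

```text
[0.55425336 0.10246206 0.1606109 ]
[0.55640054 0.1024918  0.16278151] [0.003 0.065 1.884 0.    1.18  0.135]
s [293.9 169.5]
s [302.7 182.3]
s [261.2 200.9]
s [268.1 214.9]
w [213.7 141.1]
w [288.  140.6]
w [226.3 203.4]
w [278.  203.1]
```

View pics/v10.png

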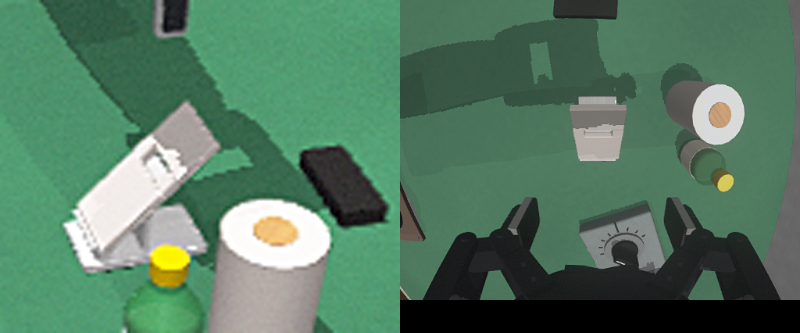

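The plate lies seated on the rest with its window end up: scene corners at about (295,171) and (306,184), wrist top corners at about (218,137) and (291,137). From here I'll measure by numbers only.

Run:
```python
from h import *
P=[]
for _ in range(5): P.append(np.r_[tool()[0]]); c,im=shot("wrist","w11")
p=np.mean(P[1:],0); M=tool()[1]; print(np.round(P,4).tolist(),p.round(4))
h=cv2.cvtColor(im,cv2.COLOR_BGR2HSV); s=h[...,1]
for v in (142,148,155,162,190,198):
    k=np.nonzero(s[v,200:305]<60)[0]+200; print(v,k.min(),k.max())
for u in (230,255,275): k=np.nonzero(s[100:230,u]<60)[0]+100; print(u,k.min(),k.max(), h[k.min():k.min()+18,u,2].tolist())
T=cam("wrist"); o=np.array([.5530,.1077,0]);Rm=np.array([[.1305,-.9914,0],[.9914,.1305,0],[0,0,1]])
for q in ([44.2,30,108.5],[44.2,-30,108.5],[49.8,30,102.9],[44.2-17,30,108.5-17],[44.2-17,-30,108.5-17],[-40,30,23.7],[-40,-30,23.7],[50,0,8],[50,28,8],[50,-28,8]): print(q,proj(T,o+Rm@(np.array(q)/1000)).round(1))
# dryer now from the saved first top picture
```

```text
[[0.5564, 0.1025, 0.1628], [0.5544, 0.1025, 0.1593], [0.5527, 0.1024, 0.1567], [0.5516, 0.1024, 0.1549], [0.5511, 0.1024, 0.154]] [0.5524 0.1024 0.1562]
142 224 300
148 225 299
155 226 297
162 227 296
190 232 291
198 233 289
230 134 183 [146, 145, 145, 146, 144, 145, 151, 154, 125, 119, 119, 119, 118, 120, 118, 120, 120, 120]
255 122 208 [84, 148, 178, 175, 175, 174, 174, 173, 173, 174, 174, 172, 139, 143, 144, 144, 146, 145]
275 122 208 [83, 134, 168, 168, 168, 168, 167, 166, 168, 169, 169, 168, 139, 143, 143, 144, 145, 146]
[44.2, 30, 108.5] [220.4 141.6]
[44.2, -30, 108.5] [298.6 141.5]
[49.8, 30, 102.9] [221.1 133.5]
[27.200000000000003, 30, 91.5] [223.6 158.7]
[27.200000000000003, -30, 91.5] [295.4 158.6]
[-40, 30, 23.7] [232.7 205.3]
[-40, -30, 23.7] [286.3 205.3]
[50, 0, 8] [259.4 122.7]
[50, 28, 8] [233.8 122.9]
[50, -28, 8] [285.1 122.9]
```

Request:
move_arm(
  plan=[
    {"x": 0.02, "y": 0.002, "z": 0, "yaw": 0.14, "fingers": 0},
    {"x": 0.0434, "y": 0.0035, "z": 0, "yaw": 0.28, "fingers": 0},
    {"x": 0.0434, "y": 0.0035, "z": 0, "yaw": 0.42, "fingers": 0},
    {"x": 0.0434, "y": 0.0035, "z": 0, "yaw": 0.56, "fingers": 0},
    {"x": 0.0434, "y": 0.0035, "z": 0, "yaw": 0.7, "fingers": 0},
  ],
)

```text
time: 11.55
eef_pos: [0.5603, 0.1451, 0.1535]
tcp_rot: [0.934, 0.359, -0.002, -0.001]
contact_force: [-0.3, 0.3, 0.5]
opening: 1.001
finger_force: 0.0
```

Request:
move_arm(
  plan=[
    {"x": 0, "y": 0, "z": 0, "yaw": 0.14, "fingers": 0},
    {"x": 0, "y": 0, "z": 0, "yaw": 0.28, "fingers": 0},
    {"x": 0, "y": 0, "z": 0, "yaw": 0.42, "fingers": 0},
    {"x": 0, "y": 0, "z": 0, "yaw": 0.56, "fingers": 0},
    {"x": 0, "y": 0, "z": 0, "yaw": 0.7, "fingers": 0},
  ],
)

```text
time: 12.05
eef_pos: [0.5604, 0.1448, 0.1536]
tcp_rot: [1.0, 0.016, -0.002, 0.0]
contact_force: [0.5, 0.2, 0.3]
opening: 1.002
finger_force: 0.0
```

Request:
move_arm(
  plan=[
    {"x": 0, "y": 0, "z": 0, "yaw": 0.14, "fingers": 0},
    {"x": 0, "y": 0, "z": 0, "yaw": 0.171, "fingers": 0},
    {"x": 0, "y": 0, "z": 0, "yaw": 0.171, "fingers": 0},
    {"x": 0, "y": 0, "z": 0, "yaw": 0.171, "fingers": 0},
    {"x": 0, "y": 0, "z": 0, "yaw": 0.171, "fingers": 0},
  ],
)

```text
time: 12.55
eef_pos: [0.5612, 0.1449, 0.1552]
tcp_rot: [0.998, -0.066, -0.001, 0.0]
contact_force: [0.5, -0.7, 0.2]
opening: 0.999
finger_force: 0.0
```

Run:
```python
from h import *
s=ctrl.get_state(); print(s["time"],s["eef_pos"],s["qpos"].round(3),s["dq"].round(3)); print(go([.5598,.1449,.053],np.radians(82.4)))
```

```text
12.55 [0.56115736 0.1449047  0.15518778] [0.078 0.112 1.849 0.    1.182 1.78 ] [ 0.003 -0.006 -0.006  0.001 -0.     0.003]
(array([-0.0012,  0.0002,  0.1022]), np.float64(0.001))
```

Request:
move_arm(
  plan=[
    {"x": -0.001, "y": 0, "z": 0.04, "yaw": 0, "fingers": 0},
    {"x": -0.001, "y": 0, "z": 0.08, "yaw": 0, "fingers": 0},
    {"x": -0.001, "y": 0, "z": 0.101, "yaw": 0, "fingers": 0},
    {"x": -0.001, "y": 0, "z": 0.101, "yaw": 0, "fingers": 0.4},
    {"x": -0.001, "y": 0, "z": 0.101, "yaw": 0, "fingers": 0.5},
  ],
  force=20,
)

```text
time: 13.05
eef_pos: [0.5608, 0.1451, 0.0553]
tcp_rot: [0.998, -0.066, -0.0, -0.0]
contact_force: [0.0, 0.5, 1.0]
opening: 0.694
finger_force: 0.0
```

Request:
move_arm(
  plan=[
    {"x": 0, "y": 0, "z": 0, "yaw": 0, "fingers": 0.6},
    {"x": 0, "y": 0, "z": 0, "yaw": 0, "fingers": 0.7},
    {"x": 0, "y": 0, "z": 0, "yaw": 0, "fingers": 0.8},
    {"x": 0, "y": 0, "z": 0, "yaw": 0, "fingers": 0.9},
    {"x": 0, "y": 0, "z": 0, "yaw": 0, "fingers": 0.95},
  ],
  force=20,
)

```text
time: 13.55
eef_pos: [0.5623, 0.1459, 0.0573]
tcp_rot: [0.998, -0.066, 0.002, -0.001]
contact_force: [0.3, 4.1, 5.7]
opening: 0.203
finger_force: 19.0
```

```bash
cat >> h.py <<'E'
def ascii(n,u0,u1,v0,v1,su=1,sv=2):
    c,im=shot(n,n+"_a"); h=cv2.cvtColor(im,cv2.COLOR_BGR2HSV)
    m=np.where((h[...,1]<60)&(h[...,2]>120),"#",np.where(h[...,2]<70,"o",".")); print("\n".join("".join(m[v,u0:u1:su]) for v in range(v0,v1,sv)))
E
python3 - <<'E'
from h import *
s=ctrl.get_state(); print(s["time"],s["eef_pos"],s["contact_force"],s["wrist_torque"],s["opening"],s["finger_force"])
ascii("scene",250,325,150,222)
E
```

```text
13.55 [0.56232164 0.14593225 0.05726973] [0.25963803 4.13096413 5.67615698] [ 0.46652713 -0.03678399  0.0114146 ] 0.20270924981828928 19.048802701290697
.........................##..oo......oooooooooooooooooooooooooo..ooo.o..ooo
.........................ooooooo.......ooooooooooooooooooooooo..ooooooooooo
..........................oooooo.#.....oooooooooooooooooooooooooooooooooo..
...........................ooooooo.....ooooooooooooooooooooooooooooooooo...
.............................oooooo.....oooooooooo..ooooooooooooooooooo....
..............................oooooo....ooooooooo...ooooooooooooooooo......
...............................oooooooooooooooooo...oooooooooooooooo.......
................................ooooooooooooooo.....oooooooooooooo.........
..................................ooooooooooooo....oooooooooo..............
...................................oooooooooooo....oooooooo................
.......................................ooooooo....oooo.#.oo................
.......................................ooooo.#....oooo.#oo.................
...................................
[... 1088 characters left out ...]
################
............###################################..........##################
...........#####################################........###########........
.........######################.#################.......##########.........
..........#####################.###################.....##########.........
...........#########################################....#############......
............#########################.......########....###################
.............######################............##......####################
..............#####################....................####################
...............##########...o..........................####################
```

Request:
move_arm(
  plan=[
    {"x": 0, "y": 0.006, "z": -0.01, "yaw": 0, "fingers": 1},
    {"x": 0, "y": 0.012, "z": -0.022, "yaw": 0, "fingers": 1},
    {"x": 0, "y": 0.018, "z": -0.036, "yaw": 0, "fingers": 1},
    {"x": 0, "y": 0.022, "z": -0.05, "yaw": 0, "fingers": 1},
    {"x": 0, "y": 0.025, "z": -0.065, "yaw": 0, "fingers": 1},
  ],
  force=25,
)

```text
time: 14.1
eef_pos: [0.5569, 0.1197, 0.121]
tcp_rot: [0.998, -0.066, -0.0, -0.0]
contact_force: [-0.1, -0.9, -0.1]
opening: 0.095
finger_force: 23.0
```

Run:
```python
from h import *
s=ctrl.get_state(); print(s["time"],s["eef_pos"],s["contact_force"],s["wrist_torque"],s["opening"],s["finger_force"])
ascii("scene",250,325,120,222)
```

```text
14.1 [0.55693746 0.11970622 0.12102165] [-0.0659442  -0.90295314 -0.11863755] [-0.10799557  0.03164994  0.02443414] 0.09510843748218313 23.032891892362386
........................#.ooooooooooooooooooooooooooooooooooo..............
.....................###.ooooooooooooooooooooooooooooooooooo..o.ooooo......
..............oo...##.oo...oooooooooooooooooooooooooooooooo....ooooooo.....
..............o.##..oo.......ooooooooooooooooooooooooooo.oo..o.oooooo......
................oooooo........oooooooooooooooooooooooo..oooooooooooo.......
................ooooooo.#.......oooooooooooooooooooo..oooooooooooo.........
..................ooooooo.......oooooooooooooooooooooooooooooooo...........
...................ooooooo......ooooooooooooooooooooooooooooooo............
.....................ooooooo....ooooooooooooooooooooooooooooo..............
......................ooooooo...oooooooooooooooooooooooooooo...............
........................oooooooooooooooo..oooooooooooooooo.................
.........................ooooooooooooooo..ooooooooooooooo..................
...........................oooooo
[... 2230 characters left out ...]
################
............###################################..........##################
...........#####################################........###########........
.........######################..################.......##########.........
..........#####################.###################.....##########.........
...........#########################################....#############......
............#########################.......########....###################
.............######################............##......####################
..............#####################....................####################
...............###########.............................####################
```

Request:
move_arm(
  plan=[
    {"x": 0, "y": 0, "z": -0.02, "yaw": 0, "fingers": 1},
    {"x": 0, "y": 0, "z": -0.05, "yaw": 0, "fingers": 1},
    {"x": 0, "y": 0, "z": -0.085, "yaw": 0, "fingers": 1},
    {"x": 0, "y": 0, "z": -0.115, "yaw": 0, "fingers": 1},
    {"x": 0, "y": 0, "z": -0.115, "yaw": 0, "fingers": 1},
  ],
  force=40,
)

```text
time: 14.65
eef_pos: [0.5603, 0.1209, 0.2416]
tcp_rot: [0.998, -0.066, 0.006, -0.001]
contact_force: [0.8, -0.2, -0.5]
opening: 0.077
finger_force: 38.7
```

Run:
```python
from h import *
s=ctrl.get_state(); p=s["eef_pos"]; print(s["time"],p,s["contact_force"],s["wrist_torque"],s["opening"],s["finger_force"])
c=cam("scene")
for dz in (.06,.03,-.03,-.06): print(proj(c,[p[0],p[1],p[2]+dz]).round(1))
ascii("scene",255,310,90,205)
```

```text
14.65 [0.56030386 0.12091706 0.24159777] [ 0.84227076 -0.17731378 -0.52739765] [0.00262432 0.02255771 0.00321597] 0.07727379377461895 38.70385882578603
[294.  103.5]
[292.9 116.6]
[290.8 141.1]
[289.8 152.6]
........................ooooooooooooooooo.ooooooooooooo
..........................oooooooooooooo..ooooooooooooo
..####......................ooooooooooooooooooooooo....
................................ooooooooooooooooo......
................................ooooo.##.oooo##oo......
................................ooooo.##.ooo.##oo......
................................ooooo.##.ooo.##oo......
................................ooooo.##oooo.#.o.......
................................ooooo.##oooo.#.o.......
................................ooooo##.oooo##oo.......
................................#.oo.##.###.##.........
................................##...########..........
...............................#####...#######.........
...............................##.###.########.........
...............................##...##########.........
..............................###.##.########.......
[... 1655 characters left out ...]
............................
.......................................................
..............................#........................
............................####.......................
..........................########.....................
........................############...................
......................###############..................
...................###################.................
.................#####################.................
...............#####################...................
.............#####################.....................
........#..##############################.............#
.......###################################..........###
```

Run:
```python
from h import *
c,im=shot("wrist","w15"); p,M=tool(); h=cv2.cvtColor(im,cv2.COLOR_BGR2HSV)
for z in (-.03,0,.03,.05,.06): print(z,[proj(c,p+M@[x,y,z]).round(1).tolist() for x in(.03,-.03) for y in(-.004,.004)])
for v in range(150,262,6): print(v," ".join(f"{int(a)}/{int(b)}" for a,b in zip(h[v,236:282:2,1],h[v,236:282:2,2])))
```

```text
-0.03 [[249.5, 200.8], [264.1, 200.8], [250.7, 289.8], [263.3, 289.8]]
0 [[250.8, 185.2], [263.2, 185.2], [251.6, 265.2], [262.7, 265.2]]
0.03 [[251.7, 173.7], [262.5, 173.6], [252.3, 245.6], [262.2, 245.6]]
0.05 [[252.2, 167.5], [262.1, 167.5], [252.7, 234.8], [261.9, 234.8]]
0.06 [[252.4, 164.8], [262.0, 164.8], [252.9, 230.0], [261.8, 230.0]]
150 6/172 4/172 8/169 6/226 4/171 3/172 4/173 4/172 6/168 3/147 4/139 4/132 5/149 6/161 7/188 5/191 6/203 6/203 5/201 5/201 8/202 6/201 3/198
156 7/178 6/177 4/178 3/202 6/173 6/174 6/175 4/174 3/179 4/196 6/203 6/204 6/202 5/202 8/203 5/201 6/201 6/200 4/198 5/199 4/197 5/201 6/201
162 4/171 4/171 6/210 6/168 6/171 6/172 6/172 5/170 4/181 5/196 6/204 5/202 6/203 5/200 5/199 8/202 5/200 5/199 6/201 5/197 5/206 6/206 5/207
168 5/170 8/170 6/166 3/194 5/168 5/168 3/168 2/166 6/179 5/194 8/202 4/203 5/204 6/206 8/150 12/107 14/108 11/111 17/108 14/126 5/196 5/208 5/207
174 3/172 5/169 7/215 3/195 6/171 6/169 6/169 5/168 4/176 7/195 4/198 5/198 8/198 6/183 17/107 14/111 16/111 16/111 15/119 14/126 6/198 5/195 6/207
180 42/98 39/98 47/108 37/124 3
[... 1470 characters left out ...]
/121 14/124 16/155 19/157 18/153 7/219 8/218 8/219 12/220 16/111 14/91 15/104 19/109 89/123 84/122 88/122 86/122
240 89/121 91/121 88/122 90/122 92/122 90/122 91/123 16/129 16/156 18/156 18/154 14/206 8/219 8/218 13/221 15/100 14/88 18/100 54/117 89/123 87/120 84/119 86/122
246 89/121 70/110 6/86 12/88 9/87 6/88 11/71 11/71 17/152 18/155 18/156 18/154 15/191 20/153 15/134 41/44 6/87 8/93 6/91 8/92 3/90 84/122 87/120
252 30/42 10/73 3/85 9/87 12/86 9/88 13/59 24/42 20/141 18/154 18/155 16/155 18/155 20/156 17/107 29/44 7/70 8/92 6/91 11/91 6/90 12/66 33/47
258 35/44 6/87 6/83 9/86 3/83 9/88 17/44 34/38 20/139 18/155 20/156 20/156 20/156 18/156 15/105 30/43 17/61 9/88 9/86 8/90 9/86 6/89 28/45
```

Run:
```python
from h import *
im=cv2.imread("pics/top0.png"); c=cam("top"); h=cv2.cvtColor(im,cv2.COLOR_BGR2HSV); V=h[...,2].copy(); V[h[...,1]>60]=0
print("\n".join(" ".join(f"{int(V[v,u]):3d}" for u in range(328,398,2)) for v in range(164,216,3)))
m=(V>205).astype(np.uint8); m[:,:330]=0; m[:160]=0;m[220:]=0
n,l,st,ce=cv2.connectedComponentsWithStats(m)
for k in range(1,n):
    if st[k,4]>20:
        cs,_=cv2.findContours((l==k).astype(np.uint8),0,2); r=cv2.minAreaRect(cs[0]); print(st[k].tolist(),ce[k].round(1),onz(c,*ce[k],.15)[:2].round(4),[onz(c,*q,.15)[:2].round(4).tolist() for q in cv2.boxPoints(r)])
```

```text
0   0   0   0   0   0   0   0   0   0   0   0   0   0   0   0   0   0 127 145 152 153   0   0   0   0   0   0   0   0   0   0   0   0   0
  0   0   0   0   0   0   0   0   0   0   0   0 133 144 146 151 149 155 159 161 160 162 147   0   0   0   0   0  47   0   0   0   0   0   0
  0   0   0   0   0   0 131 135 144 145 153 160 159 164 159 151 148 144 135 111 137 161 148   0  28   0  54 104  64   0   0   0   0   0   0
130 134 147 160 161 160 155 153 155 151 150 152 141 131 102  60  46   0   0  49  92  74  35   0  45  78 163 218 178   0   0   0   0   0   0
152 155 154 160 158 148 135 105  83  63  65 122 112  80  31  36   0   0  20  17  22  24  31  63  89  91 121 210 212   0   0   0   0   0   0
132 123 118 120 116  52   0  24  60  84  35  36   0   0   0   0  29   0  14  58  74  95  92 106  98  90  93 186 220 182   0   0   0   0   0
116 116  97  68  31  24  59 106 205 215 100   0   0  40  70  76  79  81  94  94  89  92 113 194 151  93  93 125 217 200   0   0   0   0   0
 67  24   0   0  19  57  82  94 184 220 183 113  90  80  84  81  81  83  88  96  94  90  97 164 187 103  92  93 189 218 16
[... 979 characters left out ...]
 0   0   0   0   0
118  95  84  75  71  63  48  22   0   0  58  72  86  34   0  57 103 116 123 109 108 118 120 122 122 129 153 160 143   0   0   0   0   0   0
116 110  88  69  20   0  25  27  58  55  34  47  63  87 109 118 124 126 129 129 138 146 155 156 157 160 158 162 156   0   0   0   0   0   0
119 123 101 107 117 124 127 129 123 127 124 127 126 129 133 149 158 161 163 162 159 162 159 159 155 149 141 134   0   0   0   0   0   0   0
[382, 172, 9, 27, 60] [385.8 185.4] [ 0.6091 -0.2818] [[0.6366, -0.2736], [0.6377, -0.2778], [0.5829, -0.2897], [0.5819, -0.2855]]
[345, 181, 9, 27, 63] [348.7 194.3] [ 0.5926 -0.2037] [[0.6197, -0.1951], [0.6208, -0.1995], [0.5665, -0.2119], [0.5654, -0.2075]]
```

Run:
```python
from h import *
for _ in range(3): ctrl.read_camera("top")
s=ctrl.get_state(); print(s["eef_pos"],s["dq"].round(3),s["qpos"].round(3)); print(go([.5991,-.2330,.250],np.radians(102.2)))
```

```text
[0.55606608 0.12036161 0.23271142] [ 0.001  0.004 -0.     0.    -0.001 -0.   ] [0.035 0.026 1.795 0.    1.324 1.738]
(array([ 0.0892,  0.3446, -0.0175]), np.float64(-0.3451))
```

Request:
move_arm(
  plan=[
    {"x": 0.005, "y": 0.02, "z": -0.015, "yaw": 0, "fingers": 1},
    {"x": 0.015, "y": 0.055, "z": -0.03, "yaw": -0.08, "fingers": 1},
    {"x": 0.025, "y": 0.1, "z": -0.03, "yaw": -0.16, "fingers": 1},
    {"x": 0.037, "y": 0.145, "z": -0.03, "yaw": -0.25, "fingers": 1},
    {"x": 0.049, "y": 0.19, "z": -0.03, "yaw": -0.345, "fingers": 1},
  ],
)

```text
time: 15.4
eef_pos: [0.5801, -0.0758, 0.2632]
tcp_rot: [0.994, 0.108, -0.001, -0.001]
contact_force: [0.7, 0.1, -1.3]
opening: 0.079
finger_force: 39.1
```

Run:
```python
from h import *
s=ctrl.get_state(); print(s["eef_pos"],s["opening"]); print(go([.5991,-.2330,.260],np.radians(102.2)))
```

```text
[ 0.58012418 -0.07577977  0.26319534] 0.07944437172528403
(array([-0.0153,  0.1576,  0.003 ]), np.float64(0.0042))
```

Request:
move_arm(
  plan=[
    {"x": -0.005, "y": 0.045, "z": 0, "yaw": 0.004, "fingers": 1},
    {"x": -0.01, "y": 0.09, "z": 0, "yaw": 0.004, "fingers": 1},
    {"x": -0.015, "y": 0.135, "z": 0, "yaw": 0.004, "fingers": 1},
    {"x": -0.015, "y": 0.1575, "z": 0, "yaw": 0.004, "fingers": 1},
    {"x": -0.015, "y": 0.1575, "z": 0, "yaw": 0.004, "fingers": 1},
  ],
)

```text
time: 15.9
eef_pos: [0.5985, -0.2346, 0.2621]
tcp_rot: [0.995, 0.102, -0.002, -0.001]
contact_force: [0.4, 0.5, -0.5]
opening: 0.074
finger_force: 39.1
```

Request:
move_arm(
  plan=[
    {"x": 0, "y": 0, "z": 0, "yaw": 0, "fingers": 1},
    {"x": 0, "y": 0, "z": 0, "yaw": 0, "fingers": 1},
    {"x": 0, "y": 0, "z": 0, "yaw": 0, "fingers": 1},
  ],
)

```text
time: 16.2
eef_pos: [0.5994, -0.2302, 0.2648]
tcp_rot: [0.994, 0.105, -0.0, -0.0]
contact_force: [0.1, 0.4, -1.1]
opening: 0.077
finger_force: 39.1
```

```bash
cat > w.py <<'E'
from h import *
import sys
u0,u1,v0,v1=map(int,sys.argv[1:5])
c,im=shot("wrist","wa"); p,M=tool(); print(p, ctrl.get_state()["contact_force"].round(1),ctrl.get_state()["wrist_torque"].round(2)); h=cv2.cvtColor(im,cv2.COLOR_BGR2HSV)
ch=" .:-=+*#%@"
for v in range(v0,v1,3): print(f"{v:3d} "+"".join(ch[min(9,int(h[v,u,2])//26)] if h[v,u,1]<65 else "g" for u in range(u0,u1)))
ex=np.array([np.cos(np.radians(12.2)),np.sin(np.radians(12.2)),0]); ey=np.array([-ex[1],ex[0],0]); o=np.array([.6012,-.2428,.03])
for n,q in dict(mouthR=[.039,.012,.118],mouthL=[.039,-.012,.118],pbR=[.03,.044,.12],pbL=[.03,.036,.12],pcR=[.03,-.036,.12],pcL=[.03,-.044,.12]).items(): print(n,proj(c,o+ex*q[0]+ey*q[1]+[0,0,q[2]]).round(1))
E
python3 w.py 200 320 140 262
```

```text
[ 0.59945906 -0.23031812  0.26502084] [ 0.1 -0.6 -1. ] [-0.02  0.03 -0.01]
140 ---=------------=----------:................-========-=====--:..............:-------------....................=***+=gggg
143 -----------------===::::::::::::::::::::::.-===============-::::::::::::::::::::::----------:.....::::::::::::::::::::::
146 --------------------:.:::::::::::...::.:..:================:..............:::::..:------------:....:::::::::::::::::::::
149 ---------------------::.....:-=====--:....-================:....:-=====--:.......:--------------:.....:-======-.......:g
152 ------------------=:.......=****#%#=-:....:-==============-:.....=====----:.....::---------------::::.:--+%%%%%%%=....::
155 ----------------===-...:-=-=******+----:...-==============-:.:-========-::::-::.:::----::::------::::----*%%%%%%%*=-g.::
158 --------------============-=******+--==---============================--:-:------------::::-------+*=----*%%%%%%%*=ggggg
161 -----------===============-+******+--==--==============================-::-------------:::::------+*-----+%%%%%%#+=ggggg
164 ---------============
[... 3513 characters left out ...]
ggggg---------::.-+***********=:.:----------gggggggggggggggggggggggggggggggggggggggggg
251 gggggggggggggggggggggggggggggg:::::::::---------:..-+***********=:..----------:::::::::ggggggggggggggggggggggggggggggggg
254 ggggggggggggggggggggggggggg..........:----------:..:+***********=:..:---------:..:.......:gggggggggggggggggggggggggggggg
257 ggggggggggggggggggggggggg............:----------:..:+***********=:..:----------.........:..ggggggggggggggggggggggggggggg
260 gggggggggggggggggggggggg:..:..:.:...::---------:...:+***********=:..:----------:...:..:.::.:gggggggggggggggggggggggggggg
mouthR [257.6 143.2]
mouthL [281.4 143.2]
pbR [226.  152.5]
pbL [233.9 152.4]
pcR [305.  152.5]
pcL [312.7 152.6]
```

Run:
```python
from h import *
from scipy.optimize import fsolve
im=cv2.imread("pics/w15.png"); V=cv2.cvtColor(im,cv2.COLOR_BGR2HSV)[...,2]; print(V[158:174,268].tolist(),V[208:222,258].tolist())
K=cam("wrist")[0]; T=np.array(ctrl.camera_model("wrist")["tool_from_camera"]); c=(K,T,True)
for rt,rb in ((215.5,165.5),(214.5,165.5),(215.5,166.5),(216,165)):
    f=lambda q:[proj(c,[q[0],0,q[1]])[1]-rt,proj(c,[q[0],.01,q[1]+.12])[1]-rb]
    print(rt,rb,fsolve(f,[.03,-.06]).round(4))
```

```text
[201, 203, 203, 200, 200, 173, 106, 108, 109, 108, 108, 109, 110, 110, 110, 111] [107, 108, 108, 108, 108, 108, 105, 118, 200, 217, 219, 218, 218, 219]
215.5 165.5 [ 0.0214 -0.0312]
214.5 165.5 [ 0.0207 -0.028 ]
215.5 166.5 [ 0.0193 -0.026 ]
216 165 [ 0.0229 -0.0353]
```

Request:
move_arm(
  plan=[
    {"x": 0.0017, "y": 0.003, "z": 0.01, "yaw": 0, "fingers": 1},
    {"x": 0.0017, "y": 0.003, "z": 0.025, "yaw": 0, "fingers": 1},
    {"x": 0.0017, "y": 0.003, "z": 0.037, "yaw": 0, "fingers": 1},
    {"x": 0.0017, "y": 0.003, "z": 0.037, "yaw": 0, "fingers": 1},
    {"x": 0.0017, "y": 0.003, "z": 0.037, "yaw": 0, "fingers": 1},
  ],
)

```text
time: 16.75
eef_pos: [0.6013, -0.234, 0.2268]
tcp_rot: [0.995, 0.104, -0.001, -0.001]
contact_force: [0.2, -0.4, -1.3]
opening: 0.078
finger_force: 39.1
```

Request:
move_arm(
  plan=[
    {"x": 0, "y": 0, "z": 0, "yaw": 0, "fingers": 1},
    {"x": 0, "y": 0, "z": 0, "yaw": 0, "fingers": 1},
  ],
)

```text
time: 16.95
eef_pos: [0.6021, -0.2345, 0.229]
tcp_rot: [0.995, 0.104, 0.001, 0.0]
contact_force: [0.6, 0.5, -1.1]
opening: 0.077
finger_force: 39.1
```

```bash
python3 w.py 215 325 125 225
```

```text
[ 0.60207571 -0.23447626  0.22897442] [ 0.1  1.  -0.9] [-0.01  0.05  0.02]
125 ++++++++++++++++++++++++++++*+++++++++++++++++*+++++++++++**++++******++*+++++++++++*++**************++ggggggg
128 ++++=========================================================================================+******+++ggggggg
131 ++++=========================================================================================+******++gggggggg
134 =-===============:--:---::--:----::-===========-:::::-:-----------===========================+******+=gggggggg
137 =-==-:==:::::-===-:::::::--:---:---:-::::::::---:::::::------------------:::::::::::--=======+******++gggggggg
140 --==-----:..............:-----------------:.............:----------------:...............-===*******++gggggggg
143 =-=----.................:--:--------------:..............:---------------:..................:+******++gggggggg
146 -===:...................:-================:...............:---------------.....................-+***+=gggggggg
149 =-:....................:-:-===============:................-----------------......................:++
[... 2298 characters left out ...]
ggggggggggg
212 gg:..=*******=--:....ggggggggggggggg=================--:....gggggggggggggggggggg.....:---#@%%%%@%:..gggggggggg
215 .....=*******+-:.....:ggggggggggggg=+++++++++++++===+--:..:...:ggggggggggggggggg:..::.:-=%@%%%%@%:..:..:gggggg
218 .:...=***####+:::...:.ggggggggggggg*%%%%%%%%%%%%%%#+==-:.::.::::ggggggggggggggg::::::..:=%%%%%%%%g.:::::gggggg
221 :.:..:*%%%#**+:::..:::ggggggggggggg*%%%%%%%%%%%%%%#+==:..:...:::ggggggggggggggg::::.:.:.:**+++++-.::::::gggggg
224 ......:.::.....::.....ggggggggggggg+******%%%%%%%%#+==::...:..-ggggggggggggggggg..:::...:::::::::::::::ggggggg
mouthR [252.  151.4]
mouthL [278.9 151.3]
pbR [216.4 162.1]
pbL [225.3 161.9]
pcR [305.5 161.7]
pcL [314.2 161.7]
```

Request:
move_arm(
  plan=[
    {"x": 0, "y": 0.001, "z": 0.008, "yaw": 0, "fingers": 1},
    {"x": 0, "y": 0.001, "z": 0.014, "yaw": 0, "fingers": 1},
    {"x": 0, "y": 0.001, "z": 0.02, "yaw": 0, "fingers": 1},
    {"x": 0, "y": 0.001, "z": 0.02, "yaw": 0, "fingers": 1},
  ],
)

```text
time: 17.4
eef_pos: [0.6012, -0.2347, 0.2061]
tcp_rot: [0.995, 0.104, -0.001, -0.001]
contact_force: [0.1, -1.0, -1.1]
opening: 0.079
finger_force: 39.1
```

Request:
move_arm(
  plan=[
    {"x": 0, "y": 0, "z": 0.004, "yaw": 0, "fingers": 1},
    {"x": 0, "y": 0, "z": 0.008, "yaw": 0, "fingers": 1},
    {"x": 0, "y": 0, "z": 0.008, "yaw": 0, "fingers": 1},
  ],
)

```text
time: 17.7
eef_pos: [0.6016, -0.235, 0.1992]
tcp_rot: [0.995, 0.104, -0.0, -0.0]
contact_force: [0.6, -0.5, -1.9]
opening: 0.079
finger_force: 39.1
```

```bash
python3 w.py 215 325 125 225
```

```text
[ 0.60176497 -0.23506438  0.19964414] [-0.3  0.2 -1.4] [ 0.02  0.01 -0.03]
125 +++++++++++++++++++++++++++++*++++++++++++++++++++++++++++*++***************++++++*+++*******************++ggg
128 +================================================================================================+*******++ggg
131 +================================================================================================+*******+=ggg
134 =================================================================================================+*******+=ggg
137 +=============:--------------------=============--::----------------=============================+*******+=ggg
140 =--::::-:::::::::::::::----:----------:-:-:.............:-------------------.............:-======********+=ggg
143 =-----:...............:-------------------:..............:------------------.................-===+*******++ggg
146 =--:..................:------------------:................:-----------------....................:********+=ggg
149 =:....................:--------==-=======-:................-----------------:......................-*
[... 2298 characters left out ...]
%%%@#gggggg
212 +********=-----:....:+*************+================+=-:...+*******************=:.:::.-=------+%@%%%%%@#gggggg
215 +********=-----:....+*********+****=+++++++++++=====+=-:...-+*+*++++++++++++++++-.:..:.-------*@%%%%%@%*gggggg
218 =********=----:....-ggggggggggggggg*%%%%%%%%%%%%%%#+=--:...:gggggggggggggggggggggg.:.:.:------*@%%%%%@%*gggggg
221 -********=---:.....gggggggggggggggg+**%%%%%%%%%%%%#+==::....ggggggggggggggggggggggg.:::.:----=%@%%%%%@*ggggggg
224 -********+--:.....ggggggggggggggggg+*****%%%%%#%%%#+==::.:...:ggggggggggggggggggggg:.:::::---+%@%%%%%@*..:gggg
mouthR [250.9 157.2]
mouthL [281.1 157.1]
pbR [211.1 169.2]
pbL [220.9 169. ]
pcR [310.9 168.8]
pcL [320.6 168.8]
```

Request:
move_arm(
  plan=[
    {"x": 0, "y": 0.0005, "z": 0.004, "yaw": 0, "fingers": 1},
    {"x": 0, "y": 0.0005, "z": 0.008, "yaw": 0, "fingers": 1},
    {"x": 0, "y": 0.0005, "z": 0.012, "yaw": 0, "fingers": 1},
    {"x": 0, "y": 0.0005, "z": 0.012, "yaw": 0, "fingers": 1},
  ],
  force=30,
)

```text
time: 18.15
eef_pos: [0.6016, -0.2355, 0.187]
tcp_rot: [0.995, 0.104, -0.001, -0.0]
contact_force: [-0.1, -0.0, -0.9]
opening: 0.078
finger_force: 39.2
```

Request:
move_arm(
  plan=[
    {"x": 0, "y": 0.001, "z": 0.004, "yaw": 0, "fingers": 1},
    {"x": 0, "y": 0.002, "z": 0.007, "yaw": 0, "fingers": 1},
    {"x": 0, "y": 0.002, "z": 0.007, "yaw": 0, "fingers": 1},
  ],
)

```text
time: 18.45
eef_pos: [0.6021, -0.2375, 0.1803]
tcp_rot: [0.995, 0.104, -0.0, -0.0]
contact_force: [0.5, 0.4, -0.9]
opening: 0.081
finger_force: 38.9
```

Request:
move_arm(
  plan=[
    {"x": 0, "y": 0.001, "z": 0.004, "yaw": 0, "fingers": 1},
    {"x": 0, "y": 0.002, "z": 0.008, "yaw": 0, "fingers": 1},
    {"x": 0, "y": 0.002, "z": 0.008, "yaw": 0, "fingers": 1},
  ],
)

```text
time: 18.75
eef_pos: [0.6026, -0.2392, 0.1721]
tcp_rot: [0.995, 0.104, -0.0, -0.001]
contact_force: [0.4, 1.9, -1.7]
opening: 0.078
finger_force: 38.8
```

```bash
python3 w.py 215 325 140 235; python3 -c "
from h import *
ascii('scene',100,180,110,240)"
```

```text
[ 0.60261001 -0.23915552  0.17227211] [ 0.8  0.6 -1.5] [0.38 0.   0.05]
140 ========--:--------------------============----:------------------================================*********+gg
143 -:::====-:::::::::--------------------:------:::::::::---------------------:---::::::::::-========********+=gg
146 .................:-------------------::...............---------------------.................-=====********++gg
149 .................:-------------------:.................--------------------....................-=+********++gg
152 .................:-------------------:.................:-------------------.......................=*******++gg
155 ................:-----------------===:..................--------------------:........................+****+=gg
158 ..............::--:----------------=-...................:---------------------.................:.......:+*+ggg
161 .............:----------------------:....................:---------------------:......................:...:ggg
164 :::::::....:-------------------::::::::::::::::::::::::::::::::------------------:.....:::::::::::::::::
[... 7330 characters left out ...]
...oo###oo..ooooooooooooo.#####ooooooooo.....##..#..
..........oo.##########...o.....oo####ooooooooooo..oo.#####.ooooooooo#####.#....
...........o.##########...oo....ooo.##oooooooooo....oo######ooooooooo####.#.#...
............oo.o#######.ooooo....oooo.#oooooooooo...oo.#####ooooooooo.##.###....
............oo..oo.oooooooooo....ooooo##ooooooooo....o.#####oooooooooo.####.....
.............oo.#oooooooooooo.....oooooo.ooooooooo###oo.#####ooooooooo.##.......
.............oo.#ooooooooooo......oooooooooooooooo.##oo.#####ooooooooo.##.......
..............oo.#ooooooooooo......oooooooooooooooo.#ooo.####.ooooooooo.#.......
...............oo###ooooooooo....##oooooooooooooooo.#.oo.#####ooooooooo.........
```

Request:
move_arm(
  plan=[
    {"x": 0, "y": 0.001, "z": 0.003, "yaw": 0, "fingers": 1},
    {"x": 0, "y": 0.002, "z": 0.006, "yaw": 0, "fingers": 1},
    {"x": 0, "y": 0.003, "z": 0.01, "yaw": 0, "fingers": 1},
    {"x": 0, "y": 0.003, "z": 0.01, "yaw": 0, "fingers": 1},
  ],
)

```text
time: 19.25
eef_pos: [0.6032, -0.2422, 0.1622]
tcp_rot: [0.995, 0.104, -0.0, -0.001]
contact_force: [1.0, 1.5, -1.4]
opening: 0.079
finger_force: 38.8
```

Request:
move_arm(
  plan=[
    {"x": 0, "y": 0, "z": 0.006, "yaw": 0, "fingers": 1},
    {"x": 0, "y": 0, "z": 0.012, "yaw": 0, "fingers": 1},
    {"x": 0, "y": 0, "z": 0.012, "yaw": 0, "fingers": 1},
  ],
)

```text
time: 19.55
eef_pos: [0.6029, -0.2423, 0.1494]
tcp_rot: [0.995, 0.104, -0.001, -0.0]
contact_force: [1.0, 1.1, -2.1]
opening: 0.079
finger_force: 38.6
```

```bash
python3 w.py 195 325 160 240 | cut -c1-134
```

```text
[ 0.60298494 -0.24238299  0.14967323] [ 0.2  2.1 -3.1] [ 0.33 -0.05  0.07]
160 ===-..........................:---------------------:....................-----------------------..........................:+***++g
163 -:...........................:-----------:---------:.....................:-----------------------:...........................-*+=g
166 ...........................:-----------------------:......................-------------------------...................:.:......:-g
169 .........................:------------------------:.......................:-------------------------:.............................
172 ::.::::::::::.::::......:-----:--:--:-:-----::::::::::::::::::::::::::::::::::::----------------------......::::::::::::::::::::::
175 .:.::.:.:...:.:.:.....:-----------:---------::::::::::::::::::::::::::::::::::::-----------------------:....::::::::::::::::::::::
178 :-=========-:........:----------:-:-:::---::---:.......::--==========-.......:-----------------:---------.......:--==========:..:.
181 =========----......:------------------------:..........::--==========-:.....
[... 2033 characters left out ...]
************-.:::::==-----------*@@@@@@@@@@=gg
229 **********---------=---:.....-+**********************=:=*********%@@%@%=.+***********************:::::::=--=-------=#@@@@@@@@@@ggg
232 **********=---------=-:.....:=*********++************=.=************#%%=.+*++*+++++++++++++++++++=.::::::-=--------+%@@@@@@@@@%ggg
235 **********=---------=:......gggggggggggggggggggggggggg.=**************+-.ggggggggggggggggggggggggg-.:::::-=--------*%@@@@@@@@@*ggg
238 +*********+----------......gggggggggggggggggggggggggg-.=**************+-.gggggggggggggggggggggggggg:.:::::---------#%@@@@@@@@@+ggg
mouthR [237.3 172.5]
mouthL [275.3 172.3]
pbR [188.2 187.4]
pbL [200.3 187.3]
pcR [312.6 186.8]
pcL [324.8 186.8]
```

Request:
move_arm(
  plan=[
    {"x": 0, "y": 0, "z": 0.008, "yaw": 0, "fingers": 1},
    {"x": 0, "y": 0, "z": 0.016, "yaw": 0, "fingers": 1},
    {"x": 0, "y": 0, "z": 0.024, "yaw": 0, "fingers": 1},
    {"x": 0, "y": 0, "z": 0.03, "yaw": 0, "fingers": 1},
    {"x": 0, "y": 0, "z": 0.033, "yaw": 0, "fingers": 1},
  ],
)

```text
time: 20.1
eef_pos: [0.6031, -0.2424, 0.1169]
tcp_rot: [0.995, 0.104, -0.0, -0.0]
contact_force: [0.1, 2.0, -0.7]
opening: 0.074
finger_force: 38.8
```

Request:
move_arm(
  plan=[
    {"x": 0, "y": 0, "z": 0.003, "yaw": 0, "fingers": 1},
    {"x": 0, "y": 0, "z": 0.006, "yaw": 0, "fingers": 1},
    {"x": 0, "y": 0, "z": 0.006, "yaw": 0, "fingers": 1},
  ],
)

```text
time: 20.4
eef_pos: [0.6034, -0.2424, 0.1116]
tcp_rot: [0.995, 0.104, -0.0, -0.0]
contact_force: [-0.3, 1.8, -1.9]
opening: 0.079
finger_force: 38.6
```

```bash
python3 w.py 165 350 160 245 | cut -c1-190; python3 -c "
from h import *
K=cam('wrist'); p,M=tool()
print([proj(K,[p[0],p[1],0]+M@[.03,0,0]+np.array([0,0,z])).round(1) for z in (.15,.16,.17)])"
```

```text
[ 0.60339605 -0.24241299  0.11167257] [-0.3  2.2 -1.8] [ 0.4  -0.    0.06]
160 ==============================---::......................:------------------------:...................:------------------------:.......................:===+**********++ggggggggggggggggg
163 ==============================-:.........................:-----------------------:.....................------------------------:..........................:+**********++ggggggggggggggggg
166 ============================-............................:----------------------::.....................:------------------------:....................:......:+********+gggggggggggggggggg
169 =========================-:............................:------------------------:.......................:-------------------------.............................:+*****+gggggggggggggggggg
172 ======================-:..............................:------------------------::.......................:--------------------------:..............................-+**+gggggggggggggggggg
175 ====================:...............................:------------------
[... 3968 characters left out ...]
--......:=========================:.=************%%#=.================+++++++++=..:::.:-=--=+++==------------+*******%@@@@*ggggggggggggg
241 ==============*************=-------------===-=----......:+*****************+++++++=:.=**************+-.=++++++++*****************=..:::::=---=====--=--=-----=*******%@@@@@gggggggggggggg
244 ==============+**********#*+-------------===-=---......:+*****************=---------:-**************+::---------+*****************-.::::.-===-===---------=--=******%@@@@@%gggggggggggggg
mouthR [232.1 191.8]
mouthL [279.  191.6]
pbR [172.4 209.6]
pbL [187.  209.6]
pcR [324.6 209. ]
pcL [339.2 208.8]
[array([256. , 205.4]), array([255.9, 212.8]), array([255.8, 221.2])]
```

Request:
move_arm(
  plan=[
    {"x": 0, "y": 0, "z": 0.004, "yaw": 0, "fingers": 1},
    {"x": 0, "y": 0, "z": 0.007, "yaw": 0, "fingers": 1},
    {"x": 0, "y": 0, "z": 0.009, "yaw": 0, "fingers": 1},
    {"x": 0, "y": 0, "z": 0.009, "yaw": 0, "fingers": 1},
  ],
)

```text
time: 20.85
eef_pos: [0.6033, -0.2424, 0.1025]
tcp_rot: [0.995, 0.104, -0.0, -0.0]
contact_force: [0.2, 0.8, -1.3]
opening: 0.071
finger_force: 38.7
```

Request:
move_arm(
  plan=[
    {"x": 0, "y": 0, "z": 0.0015, "yaw": 0, "fingers": 1},
    {"x": 0, "y": 0, "z": 0.003, "yaw": 0, "fingers": 1},
    {"x": 0, "y": 0, "z": 0.003, "yaw": 0, "fingers": 1},
  ],
)

```text
time: 21.15
eef_pos: [0.604, -0.2431, 0.1024]
tcp_rot: [0.995, 0.104, 0.0, 0.001]
contact_force: [-3.2, 1.1, 5.7]
opening: 0.08
finger_force: 39.6
```

Request:
move_arm(
  plan=[
    {"x": 0, "y": 0, "z": 0, "yaw": 0, "fingers": 0.85},
    {"x": 0, "y": 0, "z": 0, "yaw": 0, "fingers": 0.78},
    {"x": 0, "y": 0, "z": 0, "yaw": 0, "fingers": 0.78},
    {"x": 0, "y": 0, "z": 0, "yaw": 0, "fingers": 0.78},
  ],
)

```text
time: 21.55
eef_pos: [0.6034, -0.2426, 0.0997]
tcp_rot: [0.995, 0.104, -0.0, 0.0]
contact_force: [0.1, -0.6, 0.8]
opening: 0.215
finger_force: 0.0
```

Request:
move_arm(
  plan=[
    {"x": 0, "y": 0, "z": -0.01, "yaw": 0, "fingers": 0.78},
    {"x": 0, "y": 0, "z": -0.025, "yaw": 0, "fingers": 0.78},
    {"x": 0, "y": 0, "z": -0.05, "yaw": 0, "fingers": 0.78},
    {"x": 0, "y": 0, "z": -0.08, "yaw": 0, "fingers": 0.78},
    {"x": 0, "y": 0, "z": -0.08, "yaw": 0, "fingers": 0.78},
  ],
)

```text
time: 22.05
eef_pos: [0.6068, -0.2444, 0.188]
tcp_rot: [0.995, 0.104, 0.005, 0.004]
contact_force: [0.2, -1.0, 2.1]
opening: 0.216
finger_force: 0.0
```

```bash
python3 w.py 180 340 130 220 | cut -c1-165; python3 -c "
from h import *
ascii('scene',100,180,185,280)"
```

```text
[ 0.60562433 -0.24375856  0.18517499] [-0.3 -0.3 -0.6] [ 0.02  0.   -0.03]
130 +++++++++**+++*++**++*+*++**++++++*++++++++++++++++*****+++++++++++++++**++************+*+*************+****************************++gggggggggggggggggggggggggg
133 ++++++++++++++++++++++++++++++==============================================================================================********++gggggggggggggggggggggggggg
136 ++++**+++++++++++++**+*++===================================================================================================********++gggggggggggggggggggggggggg
139 ======---=+++++++++++++++==================================================================================================+********+=gggggggggggggggggggggggggg
142 ===============-======-===============----------------------=============----------::--------==============================+********+=gggggggggggggggggggggggggg
145 ========================--:-=--:::-----::::::::------------------:::::::::::::::::-------------------:.:::::::::::::-======+********+=gggggggggggggggggggggggggg
148 ========================------:
[... 7226 characters left out ...]
ooooooooo...........ooooo.###.#.......##############
............###############oooooooooo................#.#....################....
.............##############.oooooooooo...........####....###############........
...............#############oooooooooo....#####.#....##############.............
................#############ooooooo.#########.################.................
.................#############..#####..###..###############.....................
..................#############........################.........................
...................#############..################..............................
....................########...###############..................................
```

The three plate tops line up level in the wrist view, at rows of about 177, so the plate is seated and released. Next is the dial.

Request:
move_arm(
  plan=[
    {"x": 0, "y": -0.04, "z": -0.02, "yaw": 0, "fingers": 0.78},
    {"x": -0.001, "y": -0.085, "z": -0.02, "yaw": 0, "fingers": 0.7},
    {"x": -0.002, "y": -0.125, "z": -0.02, "yaw": 0, "fingers": 0.5},
    {"x": -0.002, "y": -0.14, "z": -0.02, "yaw": 0, "fingers": 0.5},
    {"x": -0.002, "y": -0.14, "z": -0.02, "yaw": 0, "fingers": 0.5},
  ],
)

```text
time: 22.65
eef_pos: [0.5717, -0.1042, 0.1992]
tcp_rot: [0.994, 0.106, -0.001, -0.0]
contact_force: [-0.5, 0.3, -0.6]
opening: 0.5
finger_force: 0.0
```

Request:
move_arm(
  plan=[
    {"x": 0, "y": 0, "z": 0, "yaw": 0, "fingers": 0.5},
    {"x": 0, "y": 0, "z": 0, "yaw": 0, "fingers": 0.5},
    {"x": 0, "y": 0, "z": 0, "yaw": 0, "fingers": 0.5},
  ],
)

```text
time: 22.95
eef_pos: [0.5727, -0.1074, 0.1998]
tcp_rot: [0.995, 0.103, -0.0, 0.0]
contact_force: [-0.3, 0.7, 0.1]
opening: 0.502
finger_force: 0.0
```

```bash
cat > d.py <<'E'
from h import *
c,im=shot("wrist","wd"); p,M=tool(); s=ctrl.get_state(); print(p,s["qpos"].round(2),np.degrees(np.arctan2(M[1,1],M[0,1]))); V=cv2.cvtColor(im,cv2.COLOR_BGR2HSV)[...,2]
D=np.array([.572,-.106]); ex=np.array([.9774,.2113]); ey=np.array([-.2113,.9774])
u,v=proj(c,[*D,.074]).astype(int); print("dial px",u,v)
ch=" .:-=+*#%@"
for r in range(v-45,v+46,2): print(f"{r:3d} "+"".join(ch[min(9,int(V[r,q])//26)] for q in range(max(0,u-55),min(512,u+56))))
m=np.zeros_like(V); yy,xx=np.mgrid[:384,:512]; m[((xx-u)**2+(yy-v)**2<18**2)&(V>150)]=1
n,l,st,ce=cv2.connectedComponentsWithStats(m)
for k in range(1,n):
    if st[k,4]<4: continue
    w=onz(c,*ce[k],.074)[:2]-D; print(st[k].tolist(),ce[k].round(1),w.round(4),"q",np.arctan2(w@ey,-(w@ex)).round(3))
    Q=np.array([onz(c,a,b,.074)[:2] for b,a in zip(*np.nonzero(l==k))]); e=np.linalg.svd(Q-Q.mean(0))[2][0]; e=e*np.sign(e@w); print(" axis q",np.arctan2(e@ey,-(e@ex)).round(3), "ends",(((Q-D)@e).min()).round(4),((Q-D)@e).max().round(4))
E
python3 d.py
```

```text
[ 0.57266434 -0.10724996  0.19981122] [-0.36  0.08  1.8  -0.    1.26  1.  ] -78.12938548582011
dial px 255 177
132 ======-=++++++++++++++++++++++++++++++++++++++++++++++++++++++++++++++++++++++**+++****************************
134 ======-=+++++++++++++++++++++++++++++++++++--=+++++++++++++++++++++++++++++++*****************************+++**
136 --++=--=+++++++++++++++++++++++++++++++++++=:=+++++++++++++++++++++++++++++******************************+=====
138 -------=+++++++++++++++++++++++++++++++++++++=+++++++++++++++++++++++++++*+******************************======
140 -------=+++++++++++++++++++++++=+++++++++++++++======++++++========+++++************************************+==
142 -------=++++++++++++++++++++++=::=++++++++====++++++++++++++++++++++==+++*******************************+======
144 --------=+++++++++++++++++++++++=:-+++=-=+++++++++++++++++++++++++++++*++==****************************+=======
146 ----------=+++++++++++++++++++++++++===+++++++++++++++++++++++++++++******+==*******************************+==
148 ----------=-++++++++++++++++++++++--+++++++++++++++++++++
[... 3841 characters left out ...]
*++++++++++++++++++++++++++++++++++++++++
216 ====++++++++==+=+==+============+++========================+====-==+++++++++++++++++++++++++++==+++++++++++++++
218 ===++++++++++++++++++++++++++++++++++++++++++++++++++++++++++++++++++++++++++++++++++++++++++++++++++++++++++++
220 ==+++=++=++++++++++++++++++++++++++++++++++++++++++++++++++++++++++++++++++++++++++++++++++++++++++++++++++++++
222 =++++=+==++++++++++++++++++++++++++++++++++++++++++++++++++++++++++++++++++++++++++++++++++++++++++++++++++++++
[242, 180, 12, 10, 23] [246.7 184.7] [-0.0097  0.0077] q 0.885
 axis q 0.873 ends 0.0039 0.0195
[247, 185, 25, 10, 84] [258.9 190.6] [-0.0136 -0.0065] q -0.234
 axis q -1.801 ends -0.0132 0.0142
```

Request:
move_arm(
  plan=[
    {"x": -0.0005, "y": -0.001, "z": 0.02, "yaw": 0.14, "fingers": 0.5},
    {"x": -0.0005, "y": -0.001, "z": 0.04, "yaw": 0.28, "fingers": 0.5},
    {"x": -0.0005, "y": -0.001, "z": 0.06, "yaw": 0.42, "fingers": 0.5},
    {"x": -0.0005, "y": -0.001, "z": 0.08, "yaw": 0.56, "fingers": 0.5},
    {"x": -0.0005, "y": -0.001, "z": 0.08, "yaw": 0.7, "fingers": 0.5},
  ],
)

```text
time: 23.5
eef_pos: [0.5695, -0.1051, 0.1161]
tcp_rot: [0.969, -0.246, -0.003, -0.0]
contact_force: [-0.2, -0.2, 0.3]
opening: 0.5
finger_force: 0.0
```

Request:
move_arm(
  plan=[
    {"x": 0, "y": 0, "z": 0, "yaw": 0.14, "fingers": 0.5},
    {"x": 0, "y": 0, "z": 0, "yaw": 0.174, "fingers": 0.5},
    {"x": 0, "y": 0, "z": 0, "yaw": 0.174, "fingers": 0.5},
    {"x": 0, "y": 0, "z": 0, "yaw": 0.174, "fingers": 0.5},
  ],
)

```text
time: 23.9
eef_pos: [0.5719, -0.1057, 0.12]
tcp_rot: [0.945, -0.326, -0.0, 0.0]
contact_force: [-0.4, 0.5, -0.2]
opening: 0.504
finger_force: 0.0
```

```bash
python3 d.py | grep -v '^[0-9]'; python3 -c "
from h import *
print(go([.572,-.106,.022],np.radians(51.8)))"
```

```text
[ 0.57188209 -0.10555492  0.12006417] [-0.36  0.15  1.87 -0.    1.12  1.88] -128.1048769322549
dial px 257 203
[256, 207, 3, 14, 33] [257.  212.8] [-0.0061  0.0051] q 0.91
 axis q 0.869 ends 0.0028 0.0144
(array([0.0004, 0.0003, 0.0981]), np.float64(0.0017))
```

Request:
move_arm(
  plan=[
    {"x": 0, "y": 0, "z": 0.04, "yaw": 0, "fingers": 0.5},
    {"x": 0, "y": 0, "z": 0.075, "yaw": 0, "fingers": 0.5},
    {"x": 0, "y": 0, "z": 0.09, "yaw": 0, "fingers": 0.5},
    {"x": 0, "y": 0, "z": 0.097, "yaw": 0, "fingers": 0.5},
    {"x": 0, "y": 0, "z": 0.097, "yaw": 0, "fingers": 0.5},
  ],
)

```text
time: 24.45
eef_pos: [0.5718, -0.1052, 0.0229]
tcp_rot: [0.945, -0.326, -0.0, -0.0]
contact_force: [-0.2, 0.2, 0.4]
opening: 0.498
finger_force: 0.0
```

Request:
move_arm(
  plan=[
    {"x": 0, "y": 0, "z": 0, "yaw": 0, "fingers": 0.7},
    {"x": 0, "y": 0, "z": 0, "yaw": 0, "fingers": 0.85},
    {"x": 0, "y": 0, "z": 0, "yaw": 0, "fingers": 0.95},
    {"x": 0, "y": 0, "z": 0, "yaw": 0, "fingers": 0.95},
  ],
  force=30,
)

```text
time: 24.85
eef_pos: [0.5731, -0.106, 0.0252]
tcp_rot: [0.945, -0.326, 0.002, 0.0]
contact_force: [-1.7, -2.4, 6.5]
opening: 0.154
finger_force: 33.5
```

Gripped: opening 0.154 is about 13 mm, which is the bar. Turning by 0.72 rad.

Request:
move_arm(
  plan=[
    {"x": 0, "y": 0, "z": 0, "yaw": 0.1, "fingers": 0.95},
    {"x": 0, "y": 0, "z": 0, "yaw": 0.2, "fingers": 0.95},
    {"x": 0, "y": 0, "z": 0, "yaw": 0.3, "fingers": 0.95},
    {"x": 0, "y": 0, "z": 0, "yaw": 0.4, "fingers": 0.95},
    {"x": 0, "y": 0, "z": 0, "yaw": 0.5, "fingers": 0.95},
  ],
)

```text
time: 25.35
eef_pos: [0.5728, -0.1063, 0.0252]
tcp_rot: [0.834, -0.552, 0.001, 0.0]
contact_force: [-2.8, -1.8, 7.2]
opening: 0.154
finger_force: 33.6
```

Request:
move_arm(
  plan=[
    {"x": 0, "y": 0, "z": 0, "yaw": 0.1, "fingers": 0.95},
    {"x": 0, "y": 0, "z": 0, "yaw": 0.18, "fingers": 0.95},
    {"x": 0, "y": 0, "z": 0, "yaw": 0.22, "fingers": 0.95},
    {"x": 0, "y": 0, "z": 0, "yaw": 0.22, "fingers": 0.95},
    {"x": 0, "y": 0, "z": 0, "yaw": 0.22, "fingers": 0.95},
  ],
)

```text
time: 25.85
eef_pos: [0.5726, -0.1063, 0.0252]
tcp_rot: [0.77, -0.638, 0.001, 0.0]
contact_force: [-3.9, -2.4, 6.1]
opening: 0.152
finger_force: 33.6
```

Request:
move_arm(
  plan=[
    {"x": 0, "y": 0, "z": 0, "yaw": 0, "fingers": 0.8},
    {"x": 0, "y": 0, "z": 0, "yaw": 0, "fingers": 0.6},
    {"x": 0, "y": 0, "z": 0, "yaw": 0, "fingers": 0.5},
    {"x": 0, "y": 0, "z": 0, "yaw": 0, "fingers": 0.5},
  ],
)

```text
time: 26.25
eef_pos: [0.5716, -0.1048, 0.0227]
tcp_rot: [0.77, -0.639, -0.0, -0.0]
contact_force: [1.0, 0.4, 0.1]
opening: 0.503
finger_force: 0.0
```

Request:
move_arm(
  plan=[
    {"x": 0, "y": 0, "z": -0.02, "yaw": 0, "fingers": 0.5},
    {"x": 0, "y": 0, "z": -0.06, "yaw": 0, "fingers": 0.5},
    {"x": 0, "y": 0, "z": -0.1, "yaw": 0, "fingers": 0.5},
    {"x": 0, "y": 0, "z": -0.1, "yaw": 0, "fingers": 0.5},
    {"x": 0, "y": 0, "z": -0.1, "yaw": 0, "fingers": 0.5},
  ],
)

```text
time: 26.75
eef_pos: [0.5726, -0.1053, 0.1244]
tcp_rot: [0.77, -0.638, 0.001, -0.001]
contact_force: [0.0, 0.2, -0.5]
opening: 0.501
finger_force: 0.0
```

```bash
python3 d.py
```

```text
[ 0.5714187  -0.10485256  0.12253833] [-0.36  0.15  1.87  0.    1.12  2.6 ] -169.36054701170093
dial px 258 201
156 ++++++++++++++++++++++++++++++++++===++++++++++++++++++++++++++++++++++++++=-=+++++++++++++++++++++++++++++++++
158 +++++++++++++++++++++++++++++++=-=++++++++++++++++++++++++++++++++++++++++++++=-=++++++++++++++++++++++++++++++
160 +++++++++++++++++++++++++++++===+++++++++++++++++++++++++++++++++++++++++++++++++-=++++++++++++++++++++++++++++
162 ++++++++++++++++++++++++++++==++++++++++++++++++++++++++++++++++++++++++++++++++++=-=++++++++++++++++++++++++++
164 ++++++++++++++++++++++++++==+++++++++++++++++++++=--::.....::-=+++++++++++++++++++++==+++++++++++++++++++++++++
166 ++++++++++++++++++++++++===+++++++++++++++++=:...:::::::::::::::..:=++++++++++++++++++==+++++++++++++++++++++++
168 +++++++++++++++++++++++==+++++++++++++++=-:.::::::.......:.....:::::..-+++++++++++++++++=++++++++++++++++++++++
170 +++++++++++++++++++++++=++++++++++++++-..::::::::...............:::::::..-++++++++++++++==+++++++++++++++++++++
172 +++++++++++++++++++++==+++++++++++++=:::::::::::........
[... 3742 characters left out ...]
-------------------------
238 ------------------------------------------------------:..:-----------------------------------------------------
240 ---------------===------------------------------------:..:-----------------------------------------------------
242 -----------=======------------------------------------:..:-----------------------------------------------------
244 =-----=---=....-===----------------------------------------------------------------------------:...:-------=---
246 ==--------:....:=======-----------------------------------------------------------------------:....:-----------
[258, 206, 2, 13, 26] [258.5 212. ] [-0.0013  0.0088] q 1.635
 axis q 1.598 ends 0.0036 0.0144
```

```bash
python3 -c "
from plant import ctrl
print(ctrl.sign_off())"
```

```text
the job is handed in; nothing more can be done
None
```

I handed the job in: the plate stands released in the middle channel, window end up, level with its neighbours, and the dial pointer lines up with the long mark (measured about 1.60 rad). The sign-off returned no verdict.

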